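Load the board checking station and switch it on

ROBOT

A 6-joint arm with a two-finger parallel gripper is mounted at the origin on the work surface. World frame = base frame: x ahead of the robot, y to its left, z up, the work surface at z = 0. Lengths are in m, angles in degrees, forces in N, time in s.
With the tool pointing down it reaches from about 0.4 to 0.825 m from the base axis. Payload 7 kg.
Tool frame: the origin (TCP) lies midway between the tips of the shut fingers; the grasp point (between the pads) lies 19 mm behind it; x points along the fingers, z is the direction in which the jaws open and shut, and the axes are right-handed (so a half turn about x gives the same grasp; the last joint's range is limited). The gripper opens to 88 mm and grips with 3 to 60 N. Pads are 19 mm wide; open, the fingers measure 130 mm over their backs; the gripper's body (78 mm by 193 mm) begins 47 mm behind the grasp point.
Start: joints at [-49.154, 20.546, 0.682, 0, -70.136, -16.507], TCP at [0.278, -0.615, 0.19] pointing down, gripper open.
Joint ranges: [-176.03, 176.03], [-82.01, 121.73], [-58.28, 71.71], [-173.87, 95.51], [-174.79, -0.11], [-173.66, 173.66]. Speed limits (degrees/s): [136.94, 136.94, 172.46, 180, 180, 180].

INTERFACE

Orientations are given as [roll, pitch, yaw] about the fixed x, y, z axes, in that order (R = Rz(yaw) Ry(pitch) Rx(roll)).
In Python, from plant import get_state, capture, close_job gives the robot as it stands.
- The arm moves only by the tool play_rows, never from a script. Its argument "series" is one flat list of numbers, 4 for each row, row after row: the shift along the tool's x, y, z in m, then the turn about the tool's x in rad. In form: [tx, ty, tz, spin, tx, ty, tz, spin, ...]. A call has exactly 5 rows; each row shifts and turns the commanded pose from where the row before left it, along the tool's axes as they then stand; what a row does not reach is not made up. A row lasts 1/12 s, in which the tool goes at most 41.7 mm and 7.16 degrees, less where a joint would pass 70% of its speed; a pose out of reach is approached as far as the arm can. A call is refused whole if a number of a shift passes 0.0417 or a number of a turn 0.125, either way. A call with a gripper value outside its range is refused whole. "jaw" is the opening in per cent of the stroke, from 0 (shut) to 100 (fully open), set as the call begins (left out, the last holds). The fingers move at their own pace and stop on an object; "squeeze" is the grip in N (left out, the last holds). Time passes only in rows, so rows that do not move let the fingers close, or fill a call up. It gives the time, the measured TCP pose, the force and the opening at its end, in the units of the state.
- get_state(): the state, without advancing time (a new reading comes with each control period).
- capture(name): name is "side" or "top" or "wrist"; returns a dict with "img" (420x560x3 uint8, blue, green, red), "K" (3x3 intrinsics, pixels), "world_from_camera" (4x4, takes a point from camera to world coordinates). Camera axes: x right, y down, z forward; pixel columns grow to the right and rows downward; lengths in m; the calibration is good to about 2 mm. A picture is of the moment at which its call begins. There is no depth.
- close_job(): hands the job in, once; it reports no verdict.
The state is a dict: "time_s": time; "joints": joint angles; "qd": joint speeds; "joint_torque": joint torques, N m; "tcp_pos": TCP position; "eef_rot": TCP orientation; "contact_force": force on the tool from outside, world axes, zero at the start; "moment": the same for the moment, N m; "gripper_width": finger opening in m.
Only numpy, scipy, OpenCV 4.12 (cv2) and the standard library are available. Lean on these libraries where they do the work, as an engineer would, in place of code of your own. Each camera call takes 0.05 s, during which the arm holds its last target.

TASK

Get the board checking station ready: lean every board from the grooved stock bin, foot in the tray, back against the rail of the leaning rest, side by side with none in front of another, and press every battery pack flush into a bay of the station. Only when all of that is in place, lift the white guard fully, flip the toggle switch beneath it over to the far side, and lower the guard shut again; leave the carton, tape ring and small tray alone.

Things in the scene. Friction and masses are not known exactly. Their poses are not given: they have to be found in the camera images.
- rest: fixed leaning rest, origin under its middle. Tray 110 (x) x 290 (y), floor 6 above bench; front lip 12 above bench at x -55 to -49; square rail 12 x 12 along y at x = +40, centred 100 above bench, on end posts at y = +-139. A board stands on the tray floor and leans back (top to +x) on the rail, e.g. foot middle at x = -10; room for three beside each other, 90 apart
- bin: fixed grey stock bin 200 (x) x 92 (y) x 65 high, origin at the middle of its underside, floor 6 thick; three grooves 14 wide, running along y, at x = -60, 0 and +60, 56 deep, their ribs 6 thick; the boards stand in them loosely (they may tip a few degrees) and stick out about 100. It may stand left or right
- board0: upright circuit-board carrier, a flat slab 70 wide (its y), 10 thick (its x), 160 tall (its z), aluminium edges with green board and black chips on both faces, about 0.2 kg; origin at the middle of its foot edge, z along its height to the top edge. Starts standing in a groove of the stock bin; may be absent
- board1: upright circuit-board carrier, a flat slab 70 wide (its y), 10 thick (its x), 160 tall (its z), aluminium edges with green board and black chips on both faces, about 0.2 kg; origin at the middle of its foot edge, z along its height to the top edge. Starts standing in a groove of the stock bin; may be absent
- board2: upright circuit-board carrier, a flat slab 70 wide (its y), 10 thick (its x), 160 tall (its z), aluminium edges with green board and black chips on both faces, about 0.2 kg; origin at the middle of its foot edge, z along its height to the top edge. Starts standing in a groove of the stock bin; may be absent
- board0_top (a point): middle of the top edge of board0, 160 from its foot
- board1_top (a point): middle of the top edge of board1, 160 from its foot
- board2_top (a point): middle of the top edge of board2, 160 from its foot
- pack0: black battery pack 50 (its x) x 80 (its y) x 30 high with a grey finger rib on top, 12 wide (x), 56 long (y), 22 high (so 52 overall), about 0.2 kg; origin at the middle of its underside. It goes in a bay with its long side along the bay's long side, either way round. Starts on the bench; may be absent
- pack1: black battery pack 50 (its x) x 80 (its y) x 30 high with a grey finger rib on top, 12 wide (x), 56 long (y), 22 high (so 52 overall), about 0.2 kg; origin at the middle of its underside. It goes in a bay with its long side along the bay's long side, either way round. Starts on the bench; may be absent
- station: fixed grey checking station, a block 190 (x) x 240 (y) x 50 high, origin at the middle of its underside: two pack bays on its -y half, the guarded switch on its +y half. It may stand left or right
- bay0 (a point): near bay: middle of the mouth of a pocket in the station's deck, 54 along its x and 84 along its y and 30 deep (the pack's black body ends flush with the deck, the grey rib stands proud); axes as the station's, z up
- bay1 (a point): far bay: middle of the mouth of a pocket in the station's deck, 54 along its x and 84 along its y and 30 deep (the pack's black body ends flush with the deck, the grey rib stands proud); axes as the station's, z up
- guard (a joint): white box-shaped guard flap over the switch, 78 x 66 x 54 high: 0 = shut, 1.75 rad = fully open (upright, just past vertical). Hinged at its far (+x) end on a line along the station's y; the near end goes up. The hinge is stiff with friction (about 0.07 N m) and stays where it is left
- guard_hinge (a point): middle of the guard's hinge line, 6 above the deck; axes as the station's
- guard_bar (a point): middle of the guard's steel grip bar, 10 in diameter and 66 long along the station's y, held by thin arms at its two ends; with the guard shut it lies 115 towards -x of the hinge line and 47 above it, 40 clear of the guard's near face; moves with the guard
- switch (a joint): black toggle under the guard: 0 = off, leaning 0.45 rad to the near side (-x of the station); 0.9 = on, leaning 0.45 rad to the far side (+x). It turns about the station's y and stays where it is left (friction 0.02 N m)
- switch_tip (a point): tip of the toggle, a paddle 44 long from its pivot, 10 x 16 thick; the pivot lies 5 above the deck and 38 towards -x of the guard's hinge line
- carton: bystander: closed cardboard carton 80 x 130 x 60, origin under its middle
- tape: bystander: cardboard ring 90 in diameter, 40 high, origin under its middle
- tray: bystander: open small grey tray 90 x 120 x 50, origin under its middle
Not all that is in view belongs to the job. Leave any blue or orange look-alike of the board2 alone.

How it is judged:
By the outcome, as a careful person would: the job done as asked, in the order asked, and still so for the second after the job is handed in, with the robot touching nothing.
Of board0, board1, board2 only 2 to 3 are there at a start; the rules pass over those that are not, and their reading is None.
Of pack0, pack1 only 1 to 2 are there at a start; the rules pass over those that are not, and their reading is None.
At some moment in a run one of pack0, pack1 may be knocked a few centimetres aside while the robot is not near it.
It also fails if it takes over 210 s, if anything falls off the work surface, if the arm or the gripper's body presses on something with over 40 N, if the wrist force passes 120 N, or if a joint passes its speed limit or range.

## Working session

There is one attempt and no reset: what is moved stays moved. The work goes in short steps, Python scripts to look and compute and a tool call to move; the robot and the scene stay as the last step left them, time stands still between calls to the robot, and variables do not carry over. Pictures are saved under pics/ and viewed, and the job is handed in when it is done.

Besides the shell and the picture viewer there is one more tool, called after ">>>" as name(argument=value, ...) on one line, values as JSON. play_rows: Moves the arm, as the interface text tells. Its arguments: {"type":"object","properties":{"series":{"type":"array","items":{"type":"number"}},"jaw":{"type":"number"},"squeeze":{"type":"number"}},"required":["series"]}

I'll start by looking at the state and the camera views.

```bash
ls && mkdir -p pics && python3 - <<'E'
from plant import get_state, capture
import cv2, numpy as np
s=get_state(); print(s)
for n in ["side","top","wrist"]:
    c=capture(n); cv2.imwrite(f"pics/{n}0.png",c["img"]); print(n,np.round(c["K"],1).tolist(),np.round(c["world_from_camera"],3).tolist())
    np.savez(f"pics/{n}0.npz",**c)
E
```

```text
pics
{'time_s': 0.0, 'joints': array([-4.91534427e+01,  2.05927755e+01,  6.31774638e-01, -2.11890060e-02,
       -7.01368759e+01, -1.65069656e+01]), 'qd': array([ 0.03596174, -0.06714024, -0.10772997, -0.06190108,  0.0499018 ,
        0.01665464]), 'joint_torque': array([ 1.55980331e-03, -5.82714736e+01,  2.93058157e+01,  6.99683771e+00,
        6.84496423e-03, -1.33444414e-04]), 'tcp_pos': array([ 0.27792768, -0.61448959,  0.18898909]), 'eef_rot': array([  5.00551162,  89.9001163 , 119.33788679]), 'contact_force': array([ 0.309985  , -0.03006409,  0.35304332]), 'moment': array([-0.04410766, -0.00039831, -0.01244996]), 'gripper_width': 0.08765586611975301}
side [[521.1, 0.0, 276.6], [0.0, 521.1, 211.0], [0.0, 0.0, 1.0]] [[-0.954, -0.2, 0.223, 0.314], [-0.298, 0.678, -0.672, 0.822], [-0.017, -0.708, -0.706, 0.981], [0.0, 0.0, 0.0, 1.0]]
top [[532.6, 0.0, 273.6], [0.0, 532.6, 212.3], [0.0, 0.0, 1.0]] [[0.026, -0.994, 0.111, 0.437], [-1.0, -0.025, 0.002, -0.001], [0.0, -0.111, -0.994, 1.565], [0.0, 0.0, 0.0, 1.0]]
wrist [[368.4, 0.0, 280.0], [0.0, 368.4, 207.6], [0.0, 0.0, 1.0]] [[-0.412, 0.875, 0.255, 0.208], [0.911, 0.395, 0.119, -0.646], [0.003, 0.282, -0.96, 0.384], [0.0, 0.0, 0.0, 1.0]]
```

View pics/top0.png

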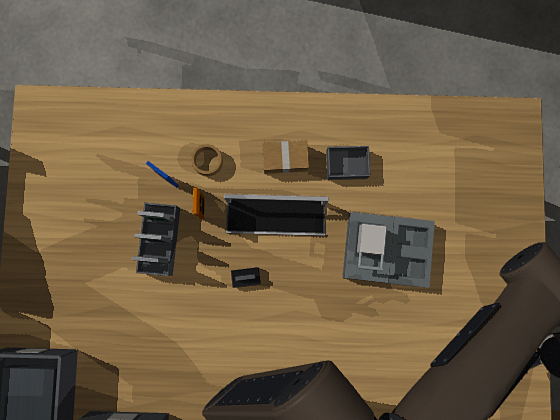

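View pics/side0.png

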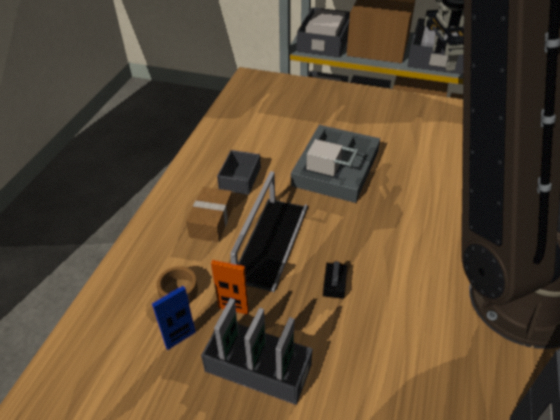

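View pics/wrist0.png

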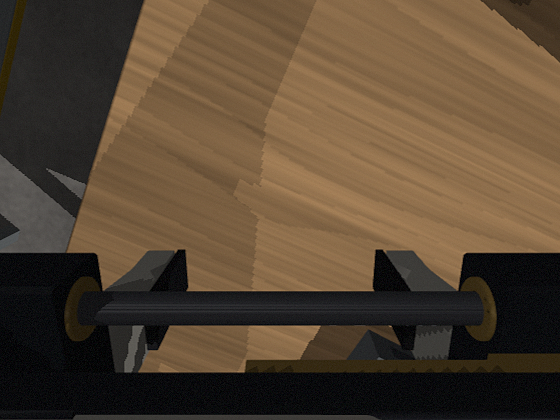

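```bash
cat > h.py <<'E'
import numpy as np, cv2
from plant import get_state, capture
def shot(n,tag):
    c=capture(n); cv2.imwrite(f"pics/{n}{tag}.png",c["img"]); np.savez(f"pics/{n}{tag}.npz",**c); return c
def load(f): return dict(np.load(f"pics/{f}.npz"))
def ray(c,uv):
    uv=np.atleast_2d(np.array(uv,float)); T=np.array(c["world_from_camera"]); K=np.array(c["K"])
    d=np.c_[uv,np.ones(len(uv))]@np.linalg.inv(K).T@T[:3,:3].T
    return T[:3,3],d
def onz(c,uv,z):
    o,d=ray(c,uv); return o+d*((z-o[2])/d[:,2])[:,None]
def proj(c,P):
    P=np.atleast_2d(np.array(P,float)); T=np.array(c["world_from_camera"]);K=np.array(c["K"])
    p=(P-T[:3,3])@T[:3,:3]@K.T; return p[:,:2]/p[:,2:]
def tri(obs):
    A=np.zeros((3,3));b=np.zeros(3);L=[]
    for c,uv in obs:
        o,d=ray(c,uv); d=d[0]/np.linalg.norm(d[0]); M=np.eye(3)-np.outer(d,d); A+=M;b+=M@o;L.append((M,o))
    p=np.linalg.solve(A,b); return p,[np.linalg.norm(M@(p-o)) for M,o in L]
def crop(c,x0,x1,y0,y1,k,name):
    cv2.imwrite(f"pics/{name}.png",cv2.resize(c["img"][y0:y1,x0:x1],None,fx=k,fy=k,interpolation=cv2.INTER_CUBIC))
def pose():
    s=get_state(); r,p,y=np.radians(s["eef_rot"])
    from scipy.spatial.transform import Rotation as Ro
    R=Ro.from_euler("xyz",[r,p,y]).as_matrix(); phi=np.degrees(np.arctan2(R[1,2],R[0,2]))
    return s,R,phi
def to(x,y,z,phi=None):
    s,R,ph=pose(); d=R.T@(np.array([x,y,z])-s["tcp_pos"])
    print("t %.2f tcp"%s["time_s"],np.round(s["tcp_pos"],4),"phi %.2f"%ph,"F",np.round(s["contact_force"],1),"w %.4f"%s["gripper_width"],"j6 %.0f"%s["joints"][5])
    print("tool shift",np.round(d,4), "" if phi is None else "spin rad %.4f"%(-np.radians((phi-ph+180)%360-180)))
E
python3 - <<'E'
from h import *
t=load("top0"); s=load("side0")
crop(t,120,440,130,300,2.5,"topc"); crop(s,140,400,100,410,1.9,"sidec")
E
```

```text
(no output)
```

View pics/topc.png

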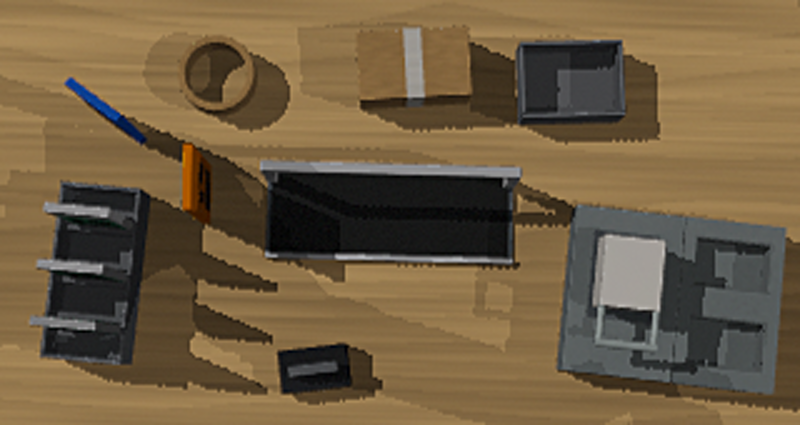

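View pics/sidec.png

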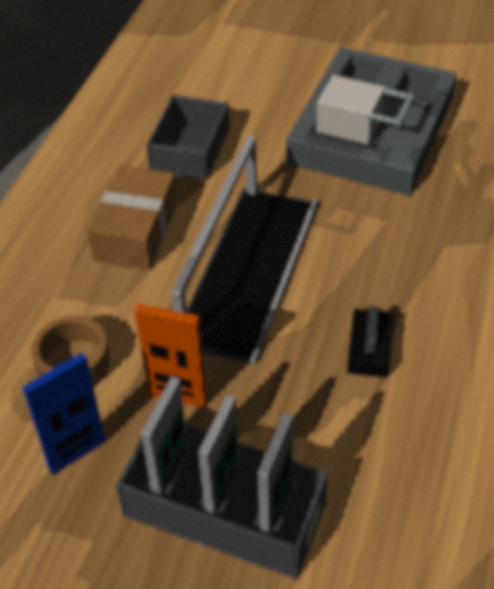

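```bash
python3 - <<'E'
from h import *
t=load("top0")
f=lambda u,v:(u/2.5+120,v/2.5+130)
def g(n,u,v,z): print(n,np.round(onz(t,f(u,v),z)[0],3))
for n,(u,v) in dict(binTL=(62,183),binTR=(150,192),binBL=(40,357),binBR=(132,362)).items(): g(n,u,v,.065)
for n,(u,v) in dict(b_topL=(46,209),b_topR=(109,212),b2L=(38,265),b2R=(102,268),b3L=(31,321),b3R=(95,325)).items(): g(n,u,v,.166)
for n,(u,v) in dict(railL=(262,167),railR=(520,173)).items(): g(n,u,v,.106)
for n,(u,v) in dict(lipL=(265,257),lipR=(514,262)).items(): g(n,u,v,.012)
for n,(u,v) in dict(stTL=(576,206),stTR=(785,228),stBL=(558,371),stBR=(773,392)).items(): g(n,u,v,.05)
for n,(u,v) in dict(packTL=(279,351),packTR=(348,345),packBL=(282,392),packBR=(350,384)).items(): g(n,u,v,.03)
for n,(u,v) in dict(orL=(183,145),orT=(192,145),orB=(200,222)).items(): g(n,u,v,.16)
for n,(u,v) in dict(barL=(600,343),barR=(656,349)).items(): g(n,u,v,.103)
E
```

```text
binTL [0.62  0.369 0.065]
binTR [0.613 0.269 0.065]
binBL [0.424 0.383 0.065]
binBR [0.421 0.28  0.065]
b_topL [0.58  0.36  0.166]
b_topR [0.578 0.293 0.166]
b2L [0.521 0.365 0.166]
b2R [0.519 0.297 0.166]
b3L [0.462 0.369 0.166]
b3R [0.459 0.302 0.166]
railL [0.639 0.139 0.106]
railR [ 0.639 -0.146  0.106]
lipL [0.546 0.141 0.012]
lipR [ 0.547 -0.15   0.012]
stTL [ 0.611 -0.217  0.05 ]
stTR [ 0.592 -0.456  0.05 ]
stBL [ 0.423 -0.198  0.05 ]
stBR [ 0.405 -0.441  0.05 ]
packTL [0.437 0.119 0.03 ]
packTR [0.446 0.04  0.03 ]
packBL [0.391 0.114 0.03 ]
packBR [0.402 0.037 0.03 ]
orL [0.653 0.219 0.16 ]
orT [0.653 0.209 0.16 ]
orB [0.571 0.197 0.16 ]
barL [ 0.455 -0.237  0.103]
barR [ 0.45  -0.298  0.103]
```

>>> play_rows(series=[-0.011,0,0,-0.115,-0.011,0,0,-0.115,-0.011,0,0,-0.115,-0.011,0,0,-0.115,-0.011,0,0,-0.115])

```text
time_s: 0.57
tcp_pos: [0.2781, -0.6148, 0.2451]
eef_rot: [-29.5, 90.0, 118.1]
contact_force: [0.0, 0.5, -0.9]
gripper_width: 0.0879
```

>>> play_rows(series=[-0.011,0,0,-0.115,-0.011,0,0,-0.115,-0.011,0,0,-0.115,-0.011,0,0,-0.115,-0.011,0,0,-0.115])

```text
time_s: 0.98
tcp_pos: [0.2781, -0.6148, 0.3001]
eef_rot: [-65.3, 90.0, 115.2]
contact_force: [0.2, -0.1, 0.4]
gripper_width: 0.0877
```

```bash
python3 -c "
from h import *
to(.5,-.33,.3,180)"
```

```text
t 0.98 tcp [ 0.2781 -0.6148  0.3001] phi -179.45 F [ 0.2 -0.1  0.4] w 0.0877 j6 50
tool shift [ 2.000e-04 -2.826e-01 -2.247e-01] spin rad 0.0097
```

>>> play_rows(series=[0,-0.0283,-0.0225,0.005,0,-0.0283,-0.0225,0.005,0,-0.0283,-0.0225,0,0,-0.0283,-0.0225,0,0,-0.0283,-0.0225,0])

```text
time_s: 1.4
tcp_pos: [0.3917, -0.4723, 0.2997]
eef_rot: [-59.8, 90.0, 119.9]
contact_force: [0.2, -0.1, -0.3]
gripper_width: 0.0877
```

>>> play_rows(series=[0,-0.0283,-0.0225,0,0,-0.0283,-0.0225,0,0,-0.0283,-0.0225,0,0,-0.0283,-0.0225,0,0,-0.0283,-0.0225,0])

```text
time_s: 1.82
tcp_pos: [0.5051, -0.3313, 0.2999]
eef_rot: [-51.5, 90.0, 128.1]
contact_force: [0.5, -1.3, 0.7]
gripper_width: 0.0877
```

```bash
python3 -c "
from h import *
to(.56,0,.35,180)
shot('wrist',1)
c=shot('top',1)
"
```

```text
t 1.82 tcp [ 0.5051 -0.3313  0.2999] phi 179.66 F [ 0.5 -1.3  0.7] w 0.0877 j6 14
tool shift [-0.0501 -0.3317 -0.0529] spin rad -0.0059
```

View pics/wrist1.png

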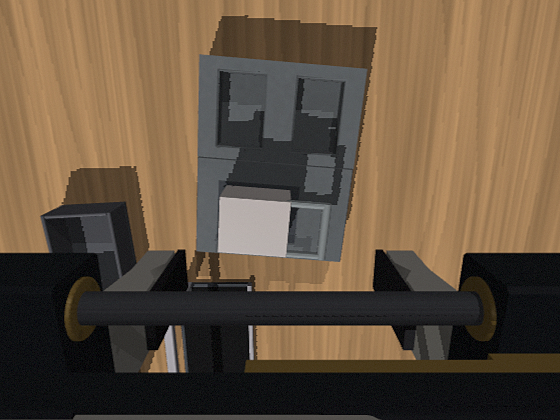

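View pics/top1.png

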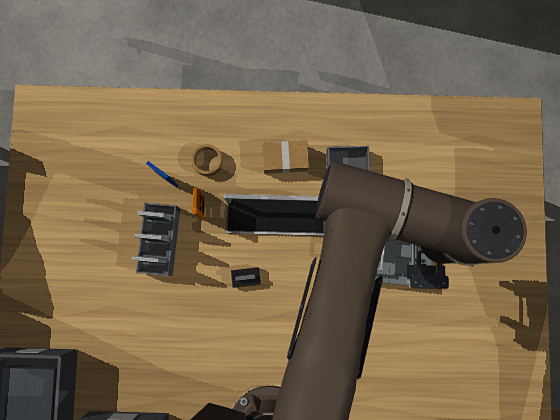

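>>> play_rows(series=[-0.005,-0.033,-0.002,-0.006,-0.005,-0.033,-0.002,0,-0.005,-0.033,-0.002,0,-0.005,-0.033,-0.002,0,-0.005,-0.033,-0.002,0])

```text
time_s: 2.33
tcp_pos: [0.5142, -0.1669, 0.325]
eef_rot: [-8.8, 90.0, 171.2]
contact_force: [1.5, 0.9, -0.4]
gripper_width: 0.0879
```

```bash
python3 -c "
from h import *
to(.56,0,.35,180)
shot('wrist',2)
"
```

```text
t 2.33 tcp [ 0.5142 -0.1669  0.325 ] phi 179.97 F [ 1.5  0.9 -0.4] w 0.0879 j6 -3
tool shift [-0.025  -0.1669 -0.0457] spin rad -0.0005
```

View pics/wrist2.png

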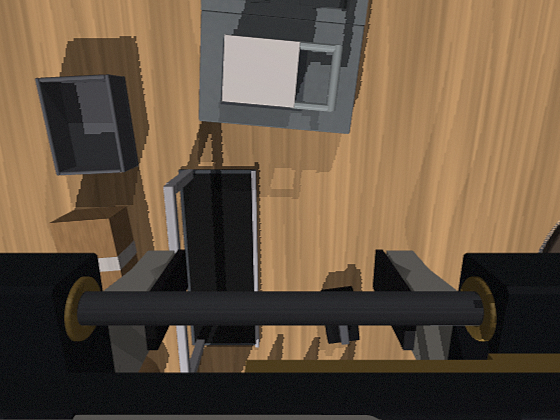

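>>> play_rows(series=[-0.003,-0.033,-0.002,0,-0.003,-0.033,-0.002,0,-0.003,-0.033,-0.002,0,-0.003,-0.033,-0.002,0,-0.003,-0.033,-0.002,0])

```text
time_s: 2.8
tcp_pos: [0.5242, -0.0019, 0.3401]
eef_rot: [-52.2, 90.0, 127.8]
contact_force: [2.0, 0.0, 0.5]
gripper_width: 0.0877
```

```bash
python3 -c "
from h import *
to(.52,.3,.35,180)
shot('wrist',3)
"
```

```text
t 2.80 tcp [ 0.5242 -0.0019  0.3401] phi 179.98 F [2.  0.  0.5] w 0.0877 j6 -21
tool shift [-0.0099 -0.3019  0.0043] spin rad -0.0004
```

View pics/wrist3.png

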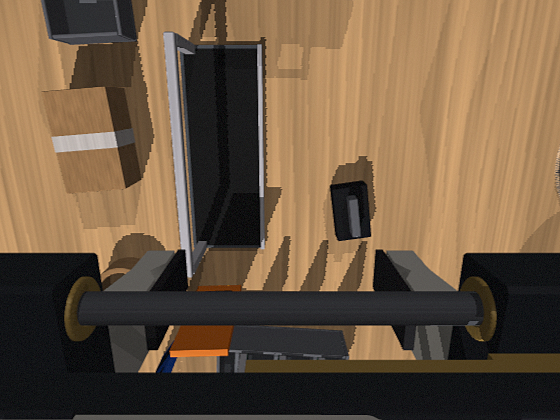

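>>> play_rows(series=[0,-0.041,0,0,0,-0.041,0,0,0,-0.041,0,0,0,-0.041,0,0,0,-0.041,0,0])

```text
time_s: 3.27
tcp_pos: [0.5242, 0.2034, 0.3401]
eef_rot: [-127.1, 90.0, 52.8]
contact_force: [0.8, -0.2, 0.6]
gripper_width: 0.0878
```

```bash
python3 -c "
from h import *
to(.52,.3,.35,180)
shot('wrist',4)
"
```

```text
t 3.27 tcp [0.5242 0.2034 0.3401] phi 179.98 F [ 0.8 -0.2  0.6] w 0.0878 j6 -41
tool shift [-0.0099 -0.0966  0.0043] spin rad -0.0003
```

>>> play_rows(series=[0,-0.04,0,0,0,-0.04,0,0,0,-0.04,0,0,0,-0.04,0,0,0,-0.04,0,0])

```text
time_s: 3.73
tcp_pos: [0.5245, 0.4033, 0.3398]
eef_rot: [38.4, 90.0, -141.6]
contact_force: [1.0, -0.6, 1.0]
gripper_width: 0.0874
```

```bash
python3 -c "
from h import *
to(.52,.3,.35,180)
shot('wrist',5)
a=load('wrist4')['img'][:260];b=load('wrist5')['img'][:300]
cv2.imwrite('pics/w45.png',np.vstack([a,b]))
"
```

```text
t 3.73 tcp [0.5245 0.4033 0.3398] phi 179.99 F [ 1.  -0.6  1. ] w 0.0874 j6 -54
tool shift [-0.0101  0.1033  0.0045] spin rad -0.0002
```

View pics/w45.png

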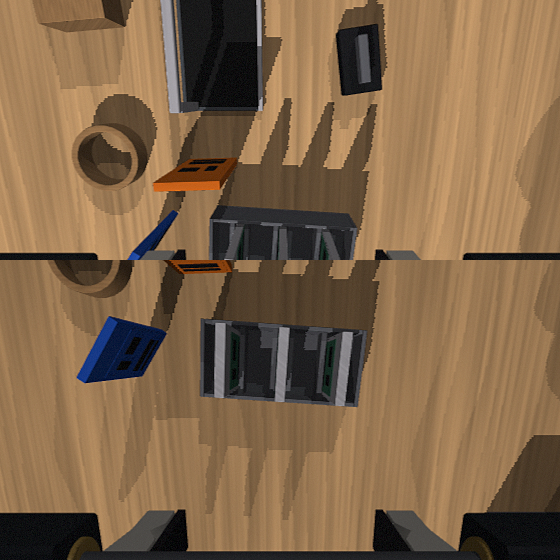

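```bash
python3 -c "
from h import *
c=load('wrist5'); crop(c,190,380,45,160,4,'w5c')
t=load('top0'); crop(t,130,185,195,285,6,'t0c')
"
```

```text
(no output)
```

View pics/w5c.png

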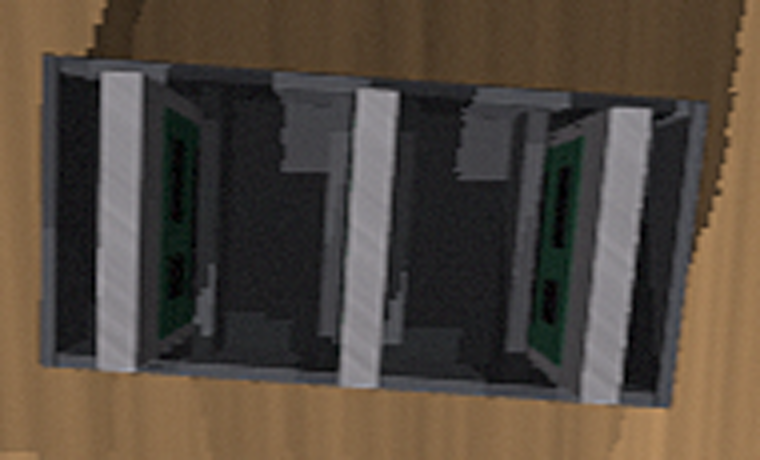

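View pics/t0c.png

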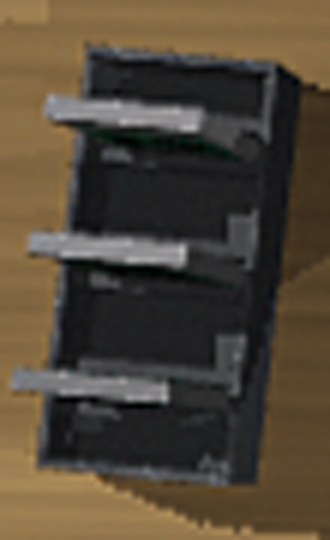

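```bash
cat > bd.py <<'E'
from h import *
def tops(c,box,thr=125):
    x0,x1,y0,y1=box; im=c["img"][y0:y1,x0:x1]; hsv=cv2.cvtColor(im,cv2.COLOR_BGR2HSV)
    m=((hsv[...,2]>thr)&(hsv[...,1]<45)).astype(np.uint8)
    cs,_=cv2.findContours(m,cv2.RETR_EXTERNAL,cv2.CHAIN_APPROX_NONE); out=[]
    for k in cs:
        if cv2.contourArea(k)<25: continue
        (cx,cy),(w,h),a=cv2.minAreaRect(k); out.append(((cx+x0,cy+y0),(w+1,h+1),a,cv2.boxPoints(((cx+x0,cy+y0),(w,h),a))))
    return out
if __name__=="__main__":
    w=load("wrist5"); t=load("top0")
    A=sorted(tops(w,(190,380,45,160)),key=lambda r:r[0][0]); B=sorted(tops(t,(130,185,195,285),110),key=lambda r:r[0][1])
    for r in A: print("w",np.round(r[0],1),np.round(r[1],1),round(r[2],1))
    for r in B: print("t",np.round(r[0],1),np.round(r[1],1),round(r[2],1))
    for a,b in zip(A,B):
        p,e=tri([(w,a[0]),(t,b[0])]); print(np.round(p,4),np.round(e,4)); q=onz(w,a[3],.166); q2=onz(w,[a[0]],.166)[0]; print("  on z.166",np.round(q2,4),"ends",np.round(q[:,:2],3).tolist())
E
python3 bd.py
```

```text
w [219. 100.] [10.5 75.2] 1.2
w [281.6 104.2] [10.2 75.2] 3.7
w [343.2 108.5] [10.2 75.2] 6.6
t [150.  213.5] [27.   4.3] 5.4
t [147.5 236.1] [26.2  4.4] 4.8
t [144.5 258.8] [26.4  4.2] 6.0
[0.5811 0.3282 0.1702] [0.0004 0.0004]
  on z.166 [0.5822 0.3283 0.166 ] ends [[0.589, 0.363], [0.584, 0.295], [0.575, 0.295], [0.58, 0.364]]
[0.5216 0.3323 0.1667] [0.0005 0.0005]
  on z.166 [0.5221 0.3322 0.166 ] ends [[0.529, 0.367], [0.524, 0.298], [0.516, 0.299], [0.52, 0.368]]
[0.462  0.3367 0.1668] [0.0009 0.0009]
  on z.166 [0.4626 0.3361 0.166 ] ends [[0.47, 0.371], [0.465, 0.302], [0.456, 0.303], [0.461, 0.372]]
```

```bash
python3 -c "
from h import *
c=load('wrist3'); crop(c,150,290,20,290,2.2,'w3c')
t=load('wrist2'); crop(t,150,290,150,255,5,'w2c')
"
```

```text
(no output)
```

View pics/w3c.png

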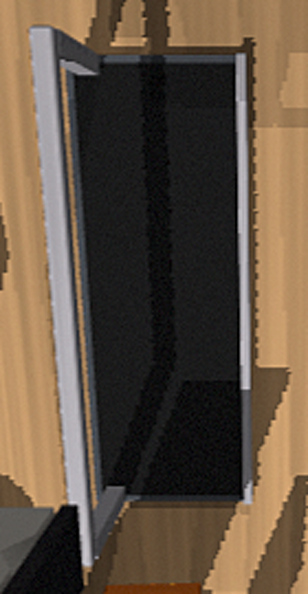

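View pics/w2c.png

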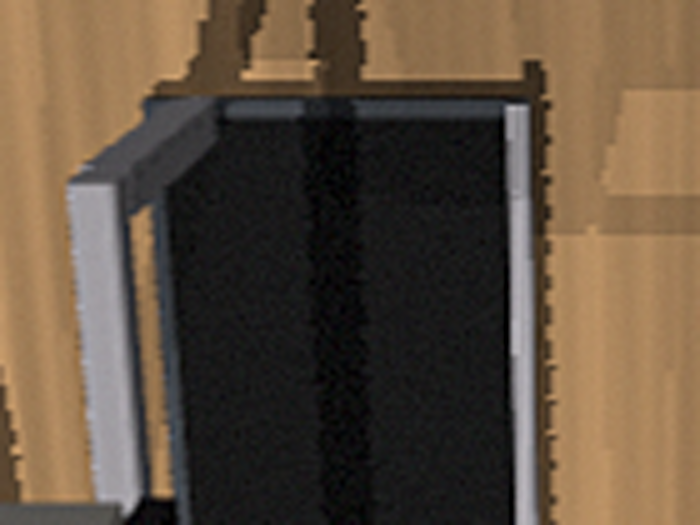

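```bash
python3 - <<'E'
from h import *
w3=load("wrist3");w2=load("wrist2");t=load("top0")
f3=lambda u,v:(u/2.2+150,v/2.2+20); f2=lambda u,v:(u/5+150,v/5+150); ft=lambda u,v:(u/2.5+120,v/2.5+130)
p=tri([(w3,f3(30,28)),(w2,f2(68,187))]); print("rail far corner -y end",p)
p=tri([(w3,f3(51,28)),(w2,f2(117,183))]); print("rail near corner -y end",p)
p=tri([(w3,f3(237,55)),(w2,f2(506,106))]); print("lip in -y",p)
p=tri([(w3,f3(245,55)),(w2,f2(527,104))]); print("lip out -y",p)
print("rail z.106 -y far,near",onz(w3,[f3(30,28),f3(51,28)],.106), "w2",onz(w2,[f2(68,187),f2(117,183)],.106))
print("rail +y end far,near",onz(w3,[f3(83,567),f3(94,562)],.106))
print("lip z.012 in/out -y",onz(w3,[f3(237,55),f3(246,55)],.012),"+y", onz(w3,[f3(242,503),f3(252,503)],.012), onz(w2,[f2(506,106),f2(527,104)],.012))
E
```

```text
rail far corner -y end (array([ 0.64697342, -0.14529117,  0.10652649]), [np.float64(3.755607493974917e-05), np.float64(3.755607494006534e-05)])
rail near corner -y end (array([ 0.63695617, -0.14563289,  0.10395134]), [np.float64(0.0005049571666561025), np.float64(0.0005049571666560736)])
lip in -y (array([ 0.55289033, -0.14569943,  0.01036317]), [np.float64(0.00045137764568456163), np.float64(0.00045137764568445603)])
lip out -y (array([ 0.54767023, -0.14591564,  0.00836326]), [np.float64(8.734427207974164e-05), np.float64(8.734427207961357e-05)])
rail z.106 -y far,near [[ 0.64708587 -0.14536885  0.106     ]
 [ 0.63693627 -0.14537136  0.106     ]] w2 [[ 0.64718254 -0.14516705  0.106     ]
 [ 0.63582682 -0.14610645  0.106     ]]
rail +y end far,near [[0.64189658 0.14259492 0.106     ]
 [0.63525562 0.13937641 0.106     ]]
lip z.012 in/out -y [[ 0.55235016 -0.14545259  0.012     ]
 [ 0.5469974  -0.14545375  0.012     ]] +y [[0.55377529 0.14188984 0.012     ]
 [0.54682222 0.14189271 0.012     ]] [[ 0.55321477 -0.14603953  0.012     ]
 [ 0.54734259 -0.14660273  0.012     ]]
```

```bash
python3 -c "
from h import *
to(.5815,.3285,.24,176)"
```

```text
t 3.78 tcp [0.5241 0.4093 0.3372] phi -179.85 F [ 0.8  3.3 -2.3] w 0.0879 j6 -55
tool shift [ 0.0972  0.0809 -0.0574] spin rad 0.0724
```

>>> play_rows(series=[0.02,0.02,-0.0145,0.018,0.02,0.02,-0.0145,0.018,0.02,0.02,-0.0145,0.018,0.02,0.02,-0.0145,0.018,0.017,0,0,0], jaw=45)

```text
time_s: 4.2
tcp_pos: [0.5819, 0.3166, 0.2411]
eef_rot: [58.2, 89.9, -126.2]
contact_force: [-0.2, 0.3, -0.7]
gripper_width: 0.0596
```

>>> play_rows(series=[0,0,0,0,0,0,0,0,0,0,0,0,0,0,0,0,0,0,0,0])

```text
time_s: 4.62
tcp_pos: [0.5806, 0.3214, 0.2444]
eef_rot: [-135.7, 89.9, 40.2]
contact_force: [0.3, 0.2, -0.5]
gripper_width: 0.0398
```

```bash
python3 -c "
from h import *
to(.5815,.3285,.126,176)
shot('wrist',6)"
```

```text
t 4.62 tcp [0.5806 0.3214 0.2444] phi 175.93 F [ 0.3  0.2 -0.5] w 0.0398 j6 -50
tool shift [ 0.1184 -0.007  -0.0002] spin rad -0.0012
```

View pics/wrist6.png

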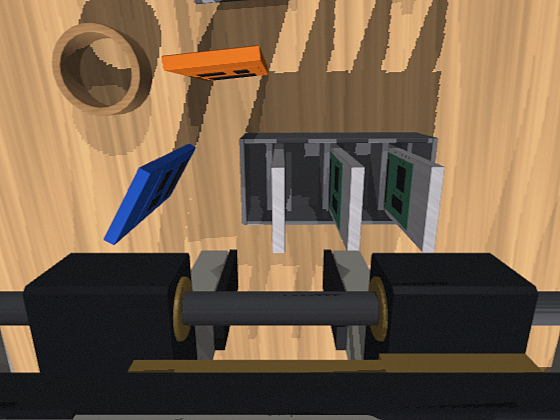

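>>> play_rows(series=[0.03,-0.007,0,0,0.03,0,0,0,0.03,0,0,0,0.02,0,0,0,0.008,0,0,0])

```text
time_s: 5.08
tcp_pos: [0.5792, 0.3268, 0.1218]
eef_rot: [39.0, 89.8, -145.1]
contact_force: [-0.5, -0.7, -0.9]
gripper_width: 0.0395
```

>>> play_rows(series=[0,0,0,0,0,0,0,0,0,0,0,0,0,0,0,0,0,0,0,0], jaw=0, squeeze=25)

```text
time_s: 5.5
tcp_pos: [0.5816, 0.328, 0.1266]
eef_rot: [-134.3, 89.9, 41.5]
contact_force: [-0.2, -0.1, 0.4]
gripper_width: 0.0115
```

```bash
python3 -c "
from h import *
to(.5815,.3285,.126,176)
"
```

```text
t 5.50 tcp [0.5816 0.328  0.1266] phi 175.88 F [-0.2 -0.1  0.4] w 0.0115 j6 -50
tool shift [ 0.0006 -0.0005  0.0001] spin rad -0.0021
```

>>> play_rows(series=[0,0,0,0,-0.01,0,0,0,-0.03,0,0,0,-0.035,0,0,0,-0.035,0,0,0])

```text
time_s: 5.92
tcp_pos: [0.5803, 0.3268, 0.2361]
eef_rot: [44.8, 89.9, -139.4]
contact_force: [0.9, 1.3, -1.3]
gripper_width: 0.0093
```

>>> play_rows(series=[-0.035,0,0,-0.018,-0.03,0,0,-0.018,-0.01,0,0,-0.018,0,0,0,-0.018,0,0,0,0])

```text
time_s: 6.33
tcp_pos: [0.5805, 0.3274, 0.3097]
eef_rot: [-45.1, 89.9, 134.9]
contact_force: [0.0, 0.8, -3.7]
gripper_width: 0.0088
```

```bash
python3 -c "
from h import *
to(.592,-.092,.31,180)
shot('wrist',7)
shot('side',7)"
```

```text
t 6.33 tcp [0.5805 0.3274 0.3097] phi -179.94 F [ 0.   0.8 -3.7] w 0.0088 j6 -46
tool shift [-0.0006  0.4194 -0.0111] spin rad 0.0010
```

View pics/wrist7.png

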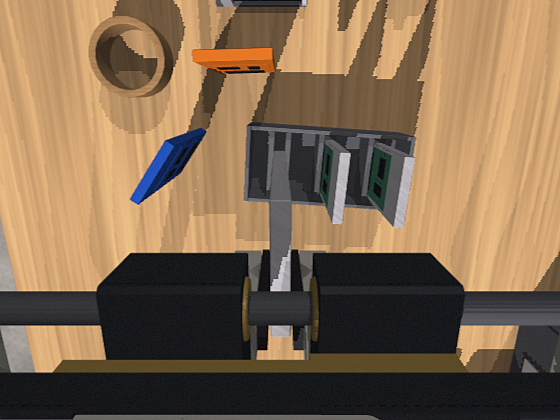

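View pics/side7.png

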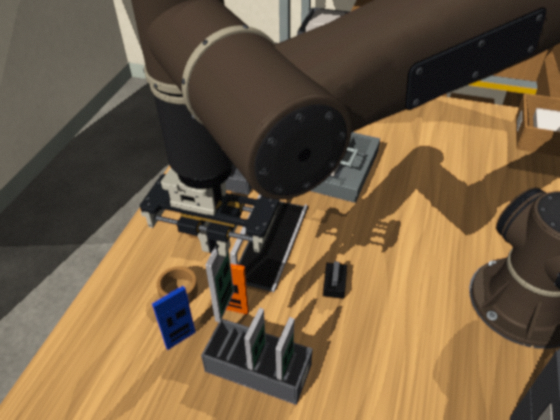

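>>> play_rows(series=[0,0.02,-0.001,0,0,0.03,-0.001,0,0,0.038,-0.001,0,0,0.038,-0.001,0,0,0.038,-0.001,0])

```text
time_s: 6.85
tcp_pos: [0.5849, 0.1615, 0.3079]
eef_rot: [29.0, 89.8, -150.9]
contact_force: [0.5, -0.3, -2.0]
gripper_width: 0.009
```

>>> play_rows(series=[0,0.038,-0.001,0,0,0.038,-0.001,0,0,0.038,-0.001,0,0,0.038,-0.001,0,0,0.038,-0.001,0])

```text
time_s: 7.27
tcp_pos: [0.5897, -0.0287, 0.3083]
eef_rot: [9.2, 89.8, -170.8]
contact_force: [1.0, -0.4, -1.5]
gripper_width: 0.0089
```

>>> play_rows(series=[0,0.035,-0.001,0,0,0.02,0,0,0,0.01,0,0,0,0,0,0,0,0,0,0])

```text
time_s: 7.68
tcp_pos: [0.5914, -0.0919, 0.3087]
eef_rot: [-2.8, 89.9, 177.2]
contact_force: [0.2, -0.4, -2.4]
gripper_width: 0.0092
```

```bash
python3 -c "
from h import *
to(.592,-.092,.127,180)
"
```

```text
t 7.68 tcp [ 0.5914 -0.0919  0.3087] phi 179.92 F [ 0.2 -0.4 -2.4] w 0.0092 j6 -10
tool shift [ 0.1817  0.0002 -0.001 ] spin rad -0.0015
```

>>> play_rows(series=[0.03,0,-0.001,0,0.04,0,0,0,0.04,0,0,0,0.04,0,0,0,0.025,0,0,0])

```text
time_s: 8.1
tcp_pos: [0.5904, -0.09, 0.1304]
eef_rot: [-6.0, 89.7, 174.0]
contact_force: [-0.9, 1.2, -2.6]
gripper_width: 0.0092
```

>>> play_rows(series=[0,0,0,0,0,0,0,0,0.002,0,0,0,0.002,0,0,0,0,0,0,0])

```text
time_s: 8.52
tcp_pos: [0.5939, -0.0912, 0.1325]
eef_rot: [-171.0, 89.8, 9.0]
contact_force: [-0.1, 0.6, -1.2]
gripper_width: 0.0094
```

```bash
python3 -c "
from h import *
to(.592,-.092,.127,180)
shot('side',8)
"
```

```text
t 8.52 tcp [ 0.5939 -0.0912  0.1325] phi -179.98 F [-0.1  0.6 -1.2] w 0.0094 j6 -10
tool shift [0.0055 0.0008 0.0019] spin rad 0.0003
```

View pics/side8.png

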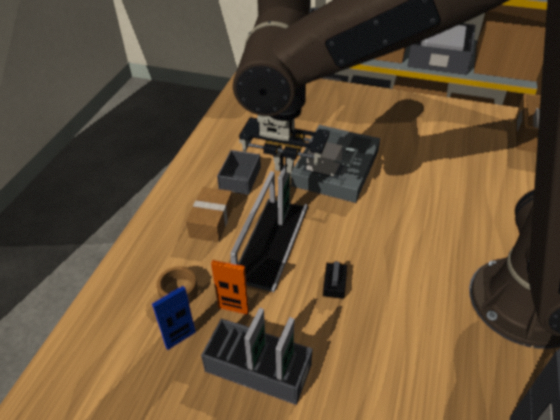

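>>> play_rows(series=[0.002,0,0,0,0.002,0,0,0,0.001,0,0,0,0,0,0,0,0,0,0,0])

```text
time_s: 8.98
tcp_pos: [0.5929, -0.0916, 0.1259]
eef_rot: [8.9, 90.0, -171.1]
contact_force: [-0.1, -0.8, -1.7]
gripper_width: 0.0093
```

>>> play_rows(series=[0.001,0,0,0,0.001,0,0,0,0,0,0,0,0,0,0,0,0,0,0,0])

```text
time_s: 9.4
tcp_pos: [0.5945, -0.0919, 0.1257]
eef_rot: [168.9, 89.8, -11.1]
contact_force: [-0.4, -0.6, 7.6]
gripper_width: 0.0093
```

>>> play_rows(series=[0,0,0,0,0,0,-0.002,0,0,0,-0.005,0,0,0,-0.006,0,0,0,-0.006,0], jaw=35)

```text
time_s: 9.82
tcp_pos: [0.6126, -0.0915, 0.1238]
eef_rot: [13.1, 90.0, -166.9]
contact_force: [-0.7, -0.2, -0.1]
gripper_width: 0.0302
```

>>> play_rows(series=[0,0,-0.006,0,0,0,-0.006,0,0,0,-0.006,0,0,0,-0.006,0,0,0,-0.004,0])

```text
time_s: 10.23
tcp_pos: [0.6408, -0.0916, 0.1238]
eef_rot: [35.7, 90.0, -144.3]
contact_force: [-0.2, 0.8, -0.3]
gripper_width: 0.0309
```

>>> play_rows(series=[0,0,-0.003,0,0,0,-0.001,0,0,0,0,0,0,0,0,0,0,0,0,0])

```text
time_s: 10.65
tcp_pos: [0.6437, -0.0916, 0.1241]
eef_rot: [-136.3, 90.0, 43.7]
contact_force: [-0.3, -0.5, 0.4]
gripper_width: 0.0308
```

```bash
python3 -c "
from h import *
to(.645,-.092,.127,180)
shot('side',9)
c=shot('wrist',9)
"
```

```text
t 10.65 tcp [ 0.6437 -0.0916  0.1241] phi 180.00 F [-0.3 -0.5  0.4] w 0.0308 j6 -9
tool shift [-0.0029  0.0004 -0.0013] spin rad -0.0000
```

View pics/side9.png

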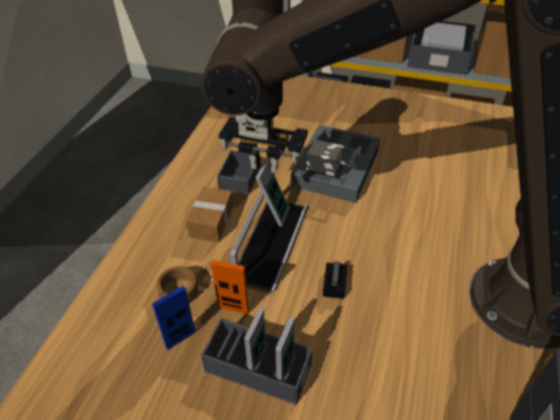

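View pics/wrist9.png

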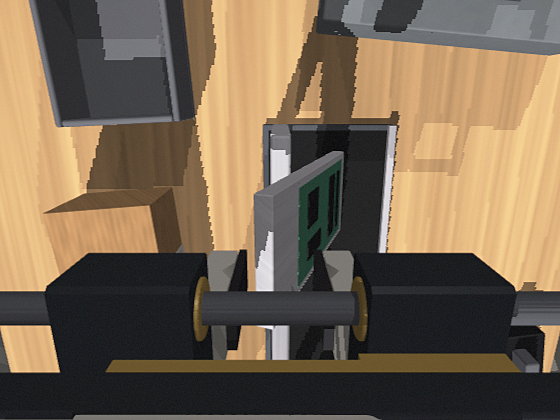

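>>> play_rows(series=[0,0,0,0,0,0,0,0,-0.02,0,0,0,-0.03,0,0,0,-0.03,0,0,0], jaw=45)

```text
time_s: 11.17
tcp_pos: [0.6432, -0.0916, 0.204]
eef_rot: [7.9, 89.9, -172.1]
contact_force: [0.5, 0.4, 0.5]
gripper_width: 0.0394
```

```bash
python3 -c "
from h import *
to(.5218,.3325,.25,176)
shot('top',10)
c=shot('side',10)
"
```

```text
t 11.17 tcp [ 0.6432 -0.0916  0.204 ] phi -180.00 F [0.5 0.4 0.5] w 0.0394 j6 -9
tool shift [-0.0458 -0.4241  0.1215] spin rad 0.0698
```

View pics/side10.png

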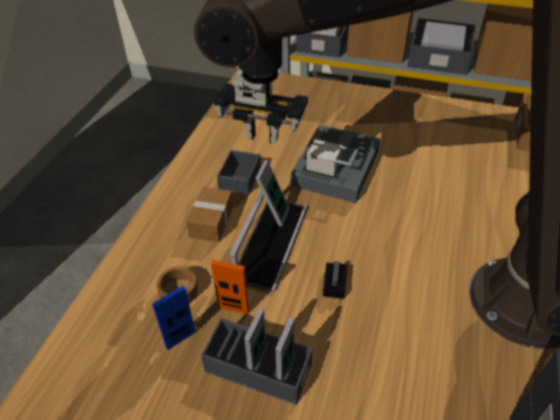

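>>> play_rows(series=[-0.035,0,0.005,0,-0.012,-0.03,0.01,0,0,-0.04,0.01,0,0,-0.04,0.01,0,0,-0.04,0.01,0])

```text
time_s: 11.68
tcp_pos: [0.5984, 0.0596, 0.2514]
eef_rot: [-151.0, 89.9, 28.9]
contact_force: [1.4, -0.1, -0.4]
gripper_width: 0.0394
```

>>> play_rows(series=[0,-0.04,0.01,0,0,-0.04,0.01,0,0,-0.04,0.01,0,0,-0.04,0.01,0,0,-0.04,0.01,0])

```text
time_s: 12.1
tcp_pos: [0.548, 0.2603, 0.2513]
eef_rot: [-137.2, 90.0, 42.8]
contact_force: [1.2, -0.7, -0.2]
gripper_width: 0.0397
```

>>> play_rows(series=[0,-0.04,0.01,0.035,0,-0.024,0.01,0.035,0,-0.01,0.006,0,0,0,0,0,0,0,0,0])

```text
time_s: 12.52
tcp_pos: [0.5242, 0.3333, 0.2508]
eef_rot: [69.7, 90.0, -114.2]
contact_force: [0.3, -0.6, 0.1]
gripper_width: 0.0396
```

```bash
python3 -c "
from h import *
to(.5218,.3325,.126,176)
c=shot('wrist',11)
"
```

```text
t 12.52 tcp [0.5242 0.3333 0.2508] phi 176.10 F [ 0.3 -0.6  0.1] w 0.0396 j6 -54
tool shift [0.1248 0.0009 0.0023] spin rad 0.0018
```

View pics/wrist11.png

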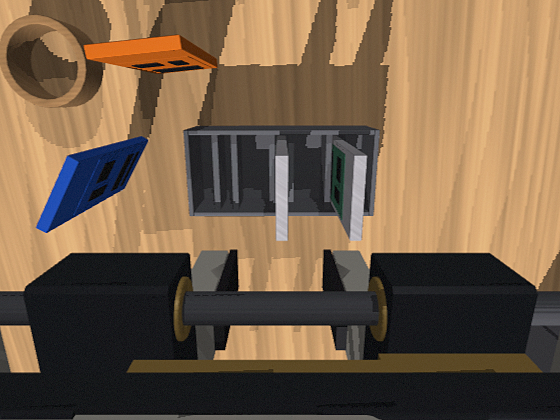

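Boards still in place; the board is centred between the fingers (u≈281). Descend and grip.

>>> play_rows(series=[0.03,0,0.002,0,0.035,0,0,0,0.03,0,0,0,0.02,0,0,0,0.009,0,0,0])

```text
time_s: 12.98
tcp_pos: [0.5217, 0.3305, 0.1238]
eef_rot: [46.2, 89.7, -138.0]
contact_force: [-0.8, -0.9, -0.6]
gripper_width: 0.0394
```

>>> play_rows(series=[0,0,0,0,0,0,0,0,0,0,0,0,0,0,0,0,0,0,0,0], jaw=0)

```text
time_s: 13.4
tcp_pos: [0.5231, 0.3338, 0.1285]
eef_rot: [-129.0, 89.9, 47.0]
contact_force: [0.2, -0.7, 0.1]
gripper_width: 0.0118
```

>>> play_rows(series=[0,0,0,0,-0.01,0,0,0,-0.03,0,0,0,-0.038,0,0,0,-0.038,0,0,0])

```text
time_s: 13.82
tcp_pos: [0.5216, 0.3326, 0.244]
eef_rot: [47.7, 89.9, -136.3]
contact_force: [0.3, 1.3, -2.2]
gripper_width: 0.0082
```

>>> play_rows(series=[-0.038,0,0,-0.018,-0.03,0,0,-0.018,0,0,0,-0.018,0,0,0,-0.017,0,0,0,0])

```text
time_s: 14.23
tcp_pos: [0.5217, 0.3331, 0.3103]
eef_rot: [9.4, 89.9, -170.5]
contact_force: [-0.6, 0.2, -3.8]
gripper_width: 0.0084
```

```bash
python3 -c "
from h import *
to(.592,-.002,.31,180)
"
```

```text
t 14.23 tcp [0.5217 0.3331 0.3103] phi -179.89 F [-0.6  0.2 -3.8] w 0.0084 j6 -50
tool shift [ 3.000e-04  3.352e-01 -6.960e-02] spin rad 0.0020
```

>>> play_rows(series=[0,0.02,-0.004,0,0,0.035,-0.007,0,0,0.038,-0.008,0,0,0.038,-0.008,0,0,0.038,-0.008,0])

```text
time_s: 14.65
tcp_pos: [0.5567, 0.1626, 0.309]
eef_rot: [26.8, 89.8, -153.1]
contact_force: [1.4, -0.5, -2.3]
gripper_width: 0.0082
```

>>> play_rows(series=[0,0.038,-0.008,0,0,0.038,-0.008,0,0,0.038,-0.008,0,0,0.03,-0.006,0,0,0.016,-0.004,0])

```text
time_s: 15.07
tcp_pos: [0.5909, 0.0009, 0.309]
eef_rot: [20.2, 89.8, -159.9]
contact_force: [-0.3, -0.2, -1.5]
gripper_width: 0.0081
```

>>> play_rows(series=[0,0.006,0,0,0,0,0,0,0,0,0,0,0,0,0,0,0,0,0,0])

```text
time_s: 15.48
tcp_pos: [0.5916, -0.0005, 0.3107]
eef_rot: [-11.0, 90.0, 169.1]
contact_force: [-0.3, -0.2, -4.0]
gripper_width: 0.0076
```

```bash
python3 -c "
from h import *
to(.592,-.002,.129,180)
"
```

```text
t 15.48 tcp [ 5.916e-01 -5.000e-04  3.107e-01] phi -179.87 F [-0.3 -0.2 -4. ] w 0.0076 j6 -19
tool shift [ 0.1817  0.0015 -0.0005] spin rad 0.0023
```

```bash
python3 -c "
from h import *
c=shot('wrist',12);s=shot('side',12)
crop(s,190,350,60,280,2.5,'s12c')
"
```

```text
(no output)
```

View pics/s12c.png

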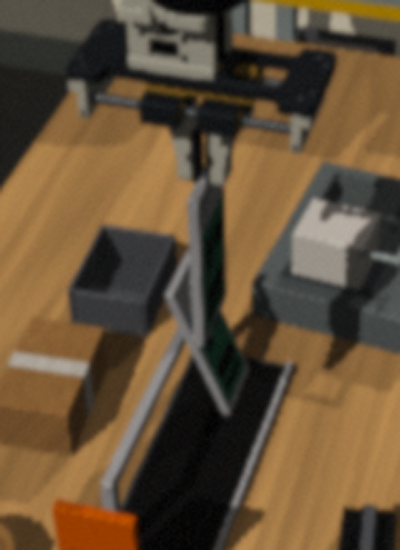

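View pics/wrist12.png

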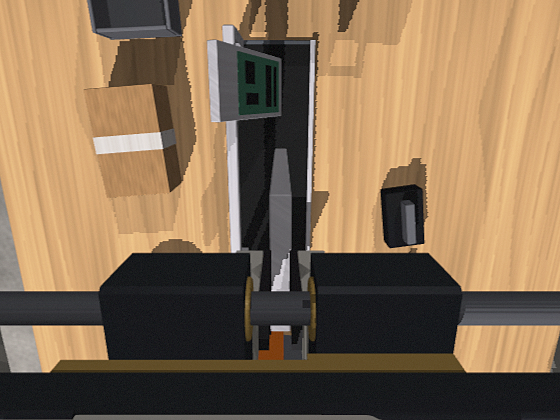

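>>> play_rows(series=[0.03,0.001,0,0,0.04,0,0,0,0.04,0,0,0,0.04,0,0,0,0.022,0,0,0])

```text
time_s: 16.0
tcp_pos: [0.5892, -0.0022, 0.1345]
eef_rot: [2.1, 89.7, -177.8]
contact_force: [-0.6, 0.1, -2.2]
gripper_width: 0.008
```

>>> play_rows(series=[0,0,0,0,0,0,0,0,0.002,0,0,0,0.001,0,0,0,0,0,0,0])

```text
time_s: 16.42
tcp_pos: [0.5929, -0.0022, 0.1378]
eef_rot: [-164.8, 89.8, 15.3]
contact_force: [-0.7, -0.3, -2.6]
gripper_width: 0.0078
```

>>> play_rows(series=[0.002,0,0,0,0.002,0,0,0,0.001,0,0,0,0,0,0,0,0,0,0,0])

```text
time_s: 16.83
tcp_pos: [0.5918, -0.0027, 0.1309]
eef_rot: [32.5, 90.0, -147.4]
contact_force: [-0.6, 0.2, -2.1]
gripper_width: 0.0081
```

>>> play_rows(series=[0.001,0,0,0,0.001,0,0,0,0,0,0,0,0,0,0,0,0,0,0,0])

```text
time_s: 17.25
tcp_pos: [0.5919, -0.0026, 0.1289]
eef_rot: [28.5, 90.0, -151.4]
contact_force: [0.4, -0.3, -1.7]
gripper_width: 0.0083
```

>>> play_rows(series=[0.001,0,0,0,0.001,0,0,0,0,0,0,0,0,0,0,0,0,0,0,0])

```text
time_s: 17.67
tcp_pos: [0.593, -0.0025, 0.1282]
eef_rot: [-177.6, 89.9, 2.4]
contact_force: [-0.3, 1.0, 6.0]
gripper_width: 0.0081
```

Contact. Release a little and lean it back.

>>> play_rows(series=[0,0,0,0,0,0,-0.002,0,0,0,-0.005,0,0,0,-0.006,0,0,0,-0.006,0], jaw=35)

```text
time_s: 18.08
tcp_pos: [0.6114, -0.0026, 0.1268]
eef_rot: [16.7, 90.0, -163.3]
contact_force: [-0.3, 0.0, 0.1]
gripper_width: 0.0297
```

>>> play_rows(series=[0,0,-0.006,0,0,0,-0.006,0,0,0,-0.006,0,0,0,-0.006,0,0,0,-0.004,0])

```text
time_s: 18.5
tcp_pos: [0.6397, -0.0026, 0.1268]
eef_rot: [38.5, 90.0, -141.4]
contact_force: [-0.1, -0.6, -0.2]
gripper_width: 0.0308
```

>>> play_rows(series=[0,0,-0.003,0,0,0,-0.001,0,0,0,0,0,0,0,0,0,0,0,0,0])

```text
time_s: 18.92
tcp_pos: [0.6426, -0.0026, 0.1271]
eef_rot: [-114.8, 90.0, 65.2]
contact_force: [-0.7, -0.6, 0.5]
gripper_width: 0.031
```

```bash
python3 -c "
from h import *
to(.4623,.3365,.25,176)
c=shot('wrist',13)
"
```

```text
t 18.92 tcp [ 0.6426 -0.0026  0.1271] phi -179.94 F [-0.7 -0.6  0.5] w 0.0310 j6 -17
tool shift [-0.1229 -0.3392  0.18  ] spin rad 0.0708
```

View pics/wrist13.png

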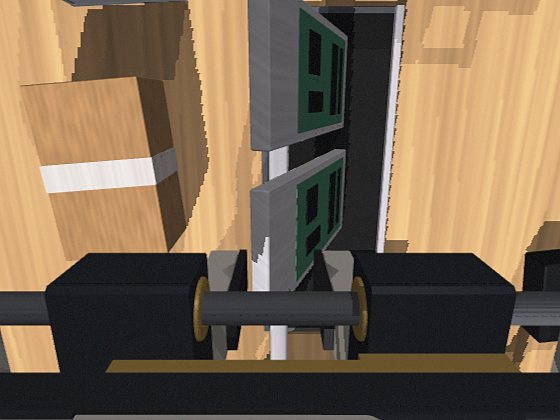

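>>> play_rows(series=[0,0,0,0,0,0,0,0,-0.02,0,0,0,-0.035,0,0,0,-0.035,0,0,0], jaw=45)

```text
time_s: 19.38
tcp_pos: [0.6418, -0.0028, 0.2169]
eef_rot: [15.5, 89.8, -164.5]
contact_force: [1.1, 0.5, 1.0]
gripper_width: 0.0393
```

>>> play_rows(series=[-0.025,-0.005,0.015,0,-0.01,-0.025,0.02,0,0,-0.035,0.02,0,0,-0.035,0.02,0,0,-0.035,0.02,0])

```text
time_s: 19.8
tcp_pos: [0.5467, 0.1333, 0.2525]
eef_rot: [-139.9, 89.9, 40.1]
contact_force: [0.7, 0.7, -0.2]
gripper_width: 0.0394
```

>>> play_rows(series=[0,-0.035,0.02,0,0,-0.035,0.02,0,0,-0.035,0.015,0,0,-0.035,0.015,0,0,-0.035,0.01,0.035])

```text
time_s: 20.22
tcp_pos: [0.4659, 0.3088, 0.2527]
eef_rot: [-118.5, 89.9, 59.6]
contact_force: [1.8, -0.2, 0.8]
gripper_width: 0.0395
```

>>> play_rows(series=[0,-0.02,0.005,0.035,0,-0.009,0,0,0,0,0,0,0,0,0,0,0,0,0,0])

```text
time_s: 20.63
tcp_pos: [0.4641, 0.3355, 0.2519]
eef_rot: [65.3, 90.0, -118.7]
contact_force: [0.4, -0.8, -0.3]
gripper_width: 0.0394
```

```bash
python3 -c "
from h import *
to(.4623,.3365,.126,176)
c=shot('wrist',14)
"
```

```text
t 20.63 tcp [0.4641 0.3355 0.2519] phi 176.04 F [ 0.4 -0.8 -0.3] w 0.0394 j6 -59
tool shift [ 0.1259 -0.001   0.0018] spin rad 0.0007
```

View pics/wrist14.png

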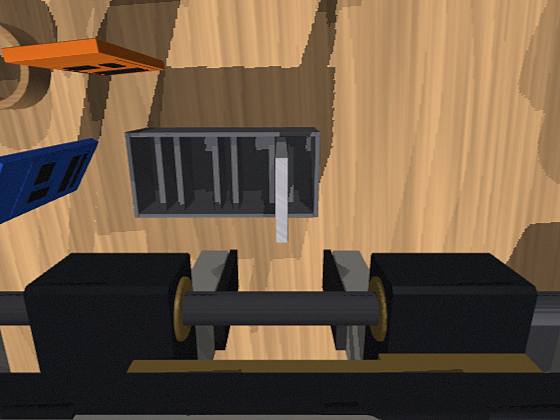

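Centred. Descend, grip, lift.

>>> play_rows(series=[0.03,0,0.002,0,0.035,0,0,0,0.03,0,0,0,0.022,0,0,0,0.009,0,0,0])

```text
time_s: 21.1
tcp_pos: [0.4608, 0.3339, 0.1228]
eef_rot: [49.6, 89.7, -134.4]
contact_force: [-0.9, -0.2, 0.5]
gripper_width: 0.0396
```

>>> play_rows(series=[0,0,0,0,0,0,0,0,0,0,0,0,0,0,0,0,0,0,0,0], jaw=0)

```text
time_s: 21.52
tcp_pos: [0.4624, 0.3371, 0.1274]
eef_rot: [-124.5, 89.9, 51.5]
contact_force: [-0.6, -0.2, -0.5]
gripper_width: 0.0115
```

>>> play_rows(series=[0,0,0,0,-0.01,0,0,0,-0.03,0,0,0,-0.038,0,0,0,-0.038,0,0,0])

```text
time_s: 21.93
tcp_pos: [0.461, 0.3357, 0.2431]
eef_rot: [52.1, 89.9, -131.9]
contact_force: [0.0, 1.0, -3.0]
gripper_width: 0.0092
```

>>> play_rows(series=[-0.038,0,0,-0.018,-0.03,0,0,-0.018,0,0,0,-0.018,0,0,0,-0.017,0,0,0,0])

```text
time_s: 22.35
tcp_pos: [0.461, 0.3362, 0.3094]
eef_rot: [14.5, 89.9, -165.4]
contact_force: [0.2, 0.2, -2.6]
gripper_width: 0.0087
```

```bash
python3 -c "
from h import *
to(.592,.088,.31,180)
"
```

```text
t 22.35 tcp [0.461  0.3362 0.3094] phi -179.83 F [ 0.2  0.2 -2.6] w 0.0087 j6 -56
tool shift [-0.0007  0.2486 -0.1302] spin rad 0.0030
```

>>> play_rows(series=[0,0.018,-0.009,0,0,0.03,-0.016,0,0,0.034,-0.018,0,0,0.034,-0.018,0,0,0.034,-0.018,0])

```text
time_s: 22.77
tcp_pos: [0.5406, 0.1849, 0.3081]
eef_rot: [29.5, 89.8, -150.4]
contact_force: [0.4, 0.6, -2.0]
gripper_width: 0.0089
```

>>> play_rows(series=[0,0.034,-0.018,0,0,0.034,-0.018,0,0,0.02,-0.01,0,0,0.01,-0.005,0,0,0,0,0])

```text
time_s: 23.18
tcp_pos: [0.5923, 0.0865, 0.3078]
eef_rot: [25.0, 89.8, -155.1]
contact_force: [0.2, -0.8, -3.0]
gripper_width: 0.0088
```

>>> play_rows(series=[0.02,0,0,0,0.03,0,0,0,0.03,0,0,0,0.03,0,0,0,0.03,0,0,0])

```text
time_s: 23.6
tcp_pos: [0.591, 0.0897, 0.1679]
eef_rot: [1.1, 89.9, -178.8]
contact_force: [0.3, 0.9, -3.4]
gripper_width: 0.0091
```

```bash
python3 -c "
from h import *
to(.592,.088,.1275,180)
"
```

```text
t 23.60 tcp [0.591  0.0897 0.1679] phi -179.85 F [ 0.3  0.9 -3.4] w 0.0091 j6 -27
tool shift [ 0.0404  0.0017 -0.001 ] spin rad 0.0026
```

>>> play_rows(series=[0.02,0.001,0,0,0.012,0,0,0,0.003,0,0,0,0,0,0,0,0,0,0,0])

```text
time_s: 24.02
tcp_pos: [0.5924, 0.0885, 0.1355]
eef_rot: [168.2, 90.0, -11.7]
contact_force: [0.0, -0.6, -2.0]
gripper_width: 0.0089
```

>>> play_rows(series=[0.002,0,0,0,0.001,0,0,0,0.001,0,0,0,0,0,0,0,0,0,0,0])

```text
time_s: 24.43
tcp_pos: [0.5924, 0.0878, 0.1312]
eef_rot: [-152.8, 90.0, 27.3]
contact_force: [-0.6, -0.6, -2.8]
gripper_width: 0.0092
```

>>> play_rows(series=[0.001,0,0,0,0.001,0,0,0,0.001,0,0,0,0,0,0,0,0,0,0,0])

```text
time_s: 24.85
tcp_pos: [0.5923, 0.0877, 0.1278]
eef_rot: [22.3, 90.0, -157.6]
contact_force: [-0.1, 0.6, -2.6]
gripper_width: 0.0087
```

>>> play_rows(series=[0.001,0,0,0,0.001,0,0,0,0,0,0,0,0,0,0,0,0,0,0,0])

```text
time_s: 25.27
tcp_pos: [0.5934, 0.0878, 0.1272]
eef_rot: [-176.2, 89.9, 3.9]
contact_force: [-0.6, -1.3, 5.3]
gripper_width: 0.0088
```

>>> play_rows(series=[0,0,0,0,0,0,-0.002,0,0,0,-0.005,0,0,0,-0.006,0,0,0,-0.006,0], jaw=35)

```text
time_s: 25.68
tcp_pos: [0.612, 0.0879, 0.1258]
eef_rot: [36.4, 90.0, -143.4]
contact_force: [-0.3, 0.3, -0.1]
gripper_width: 0.0301
```

>>> play_rows(series=[0,0,-0.006,0,0,0,-0.006,0,0,0,-0.006,0,0,0,-0.006,0,0,0,-0.004,0])

```text
time_s: 26.1
tcp_pos: [0.6402, 0.0878, 0.1258]
eef_rot: [55.9, 90.0, -124.0]
contact_force: [0.2, 0.5, -0.6]
gripper_width: 0.0308
```

>>> play_rows(series=[0,0,-0.003,0,0,0,-0.001,0,0,0,0,0,0,0,0,0,0,0,0,0])

```text
time_s: 26.52
tcp_pos: [0.6431, 0.0879, 0.126]
eef_rot: [-45.8, 90.0, 134.3]
contact_force: [0.7, -0.1, -0.0]
gripper_width: 0.0307
```

>>> play_rows(series=[0,0,0,0,0,0,0,0,-0.02,0,0,0,-0.035,0,0,0,-0.035,0,0,0], jaw=60)

```text
time_s: 26.93
tcp_pos: [0.6424, 0.0876, 0.2159]
eef_rot: [22.4, 89.8, -157.5]
contact_force: [1.4, 0.3, -0.2]
gripper_width: 0.0519
```

```bash
python3 -c "
from h import *
to(.42,.078,.25,180)
c=shot('side',15);t=shot('top',15)
crop(c,190,400,110,360,2.4,'s15c')
"
```

```text
t 26.93 tcp [0.6424 0.0876 0.2159] phi -179.88 F [ 1.4  0.3 -0.2] w 0.0519 j6 -25
tool shift [-0.0334  0.0092  0.2225] spin rad 0.0021
```

View pics/s15c.png

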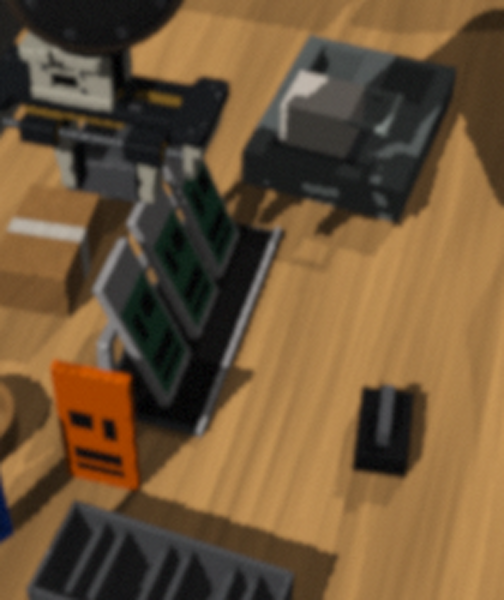

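View pics/top15.png

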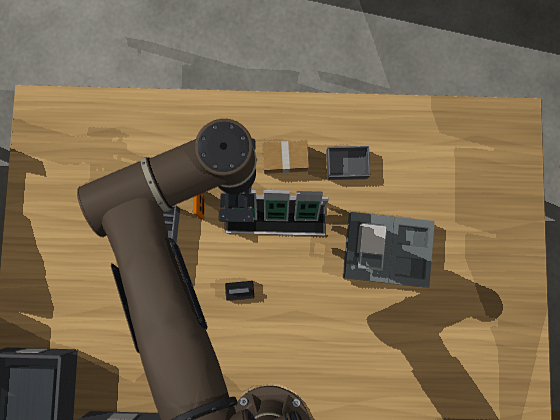

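```bash
python3 - <<'E'
from h import *
t=load("top15"); s=load("side15")
for c,b,n in ((t,(215,270,270,310),"t"),(s,(325,370,255,315),"s")):
    x0,x1,y0,y1=b; im=c["img"][y0:y1,x0:x1]; hsv=cv2.cvtColor(im,cv2.COLOR_BGR2HSV)
    m=((hsv[...,2]>60)&(hsv[...,1]<70)).astype(np.uint8)
    for k in cv2.findContours(m,cv2.RETR_EXTERNAL,cv2.CHAIN_APPROX_NONE)[0]:
        if cv2.contourArea(k)<10: continue
        r=cv2.minAreaRect(k); print(n,np.round(np.array(r[0])+[x0,y0],1),np.round(r[1],1),round(r[2],1), onz(c,np.array(r[0])+[x0,y0],.052).round(4))
E
```

```text
t [238.5 290.4] [ 4.  19.4] 84.8 [[0.3818 0.0961 0.052 ]]
s [350.6 281.5] [ 5.1 21.3] 5.2 [[0.3831 0.1025 0.052 ]]
```

>>> play_rows(series=[-0.02,0,0.01,0,-0.02,-0.01,0.03,0,-0.01,-0.01,0.035,0,0,-0.01,0.035,0,0,-0.015,0.035,0], jaw=50)

```text
time_s: 27.45
tcp_pos: [0.4971, 0.1324, 0.2665]
eef_rot: [-146.4, 89.9, 33.6]
contact_force: [0.1, 1.2, 0.4]
gripper_width: 0.044
```

>>> play_rows(series=[0,-0.015,0.03,0,0,0,0.02,0,0,0,0.01,0,0,0,0,0,0,0,0,0])

```text
time_s: 27.87
tcp_pos: [0.4384, 0.1477, 0.2665]
eef_rot: [-144.8, 89.9, 35.4]
contact_force: [1.2, -0.1, -0.1]
gripper_width: 0.0437
```

```bash
python3 -c "
from h import *
to(.384,.098,.1,180)
c=shot('wrist',16)
"
```

```text
t 27.87 tcp [0.4384 0.1477 0.2665] phi -179.83 F [ 1.2 -0.1 -0.1] w 0.0437 j6 -43
tool shift [0.1664 0.0497 0.0548] spin rad 0.0030
```

View pics/wrist16.png

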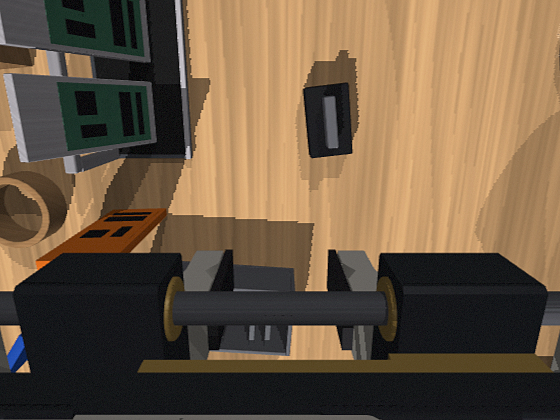

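```bash
python3 - <<'E'
from h import *
w=load("wrist16"); crop(w,290,370,70,170,6,"w16c")
x0,x1,y0,y1=(316,344,85,158); im=w["img"][y0:y1,x0:x1]; hsv=cv2.cvtColor(im,cv2.COLOR_BGR2HSV)
m=((hsv[...,2]>105)&(hsv[...,1]<60)).astype(np.uint8)
for k in cv2.findContours(m,cv2.RETR_EXTERNAL,cv2.CHAIN_APPROX_NONE)[0]:
    if cv2.contourArea(k)<30: continue
    r=cv2.minAreaRect(k); c=np.array(r[0])+[x0,y0]; B=cv2.boxPoints(r)+[x0,y0]
    print(c.round(1),np.round(r[1],1),round(r[2],1),onz(w,c,.052).round(4)); print(onz(w,B,.052).round(4))
    print(tri([(w,c),(load("top15"),(238.5,290.4))]),tri([(w,c),(load("side15"),(350.6,281.5))]))
E
```

```text
[331.  122.3] [50.3  8.6] 85.2 [[0.3828 0.0959 0.052 ]]
[[0.3906 0.0703 0.052 ]
 [0.3816 0.0695 0.052 ]
 [0.3746 0.1225 0.052 ]
 [0.384  0.1233 0.052 ]]
(array([0.38144916, 0.09657759, 0.04235067]), [np.float64(9.410964071639635e-05), np.float64(9.410964071642135e-05)]) (array([0.38268305, 0.09656639, 0.04464111]), [np.float64(0.0009398274487737393), np.float64(0.0009398274487738159)])
```

View pics/w16c.png

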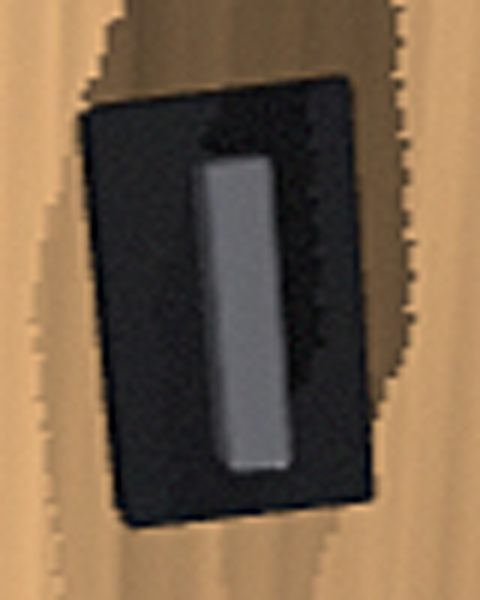

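```bash
python3 - <<'E'
from h import *
w=load("wrist16")
f=lambda u,v:(u/6+290-.4,v/6+70-.4)
P=onz(w,[f(82,108),f(350,76),f(373,500),f(125,525)],.03); print(P.round(4),P.mean(0))
d=lambda a,b:np.degrees(np.arctan2(*(P[b]-P[a])[[1,0]])),np.linalg.norm
for a,b in((0,1),(3,2),(3,0),(2,1)): v=P[b]-P[a]; print(a,b,np.degrees(np.arctan2(v[1],v[0])).round(1),np.linalg.norm(v).round(4))
R=onz(w,[f(207,160),f(270,157),f(290,465),f(230,468)],.052); print(R.round(4),R.mean(0))
for a,b in((3,0),(2,1)): v=R[b]-R[a]; print(np.degrees(np.arctan2(v[1],v[0])).round(1),np.linalg.norm(v).round(4))
to(.383,.0965,.1,-174)
E
```

```text
[[0.4122 0.0597 0.03  ]
 [0.3628 0.0539 0.03  ]
 [0.354  0.1321 0.03  ]
 [0.4022 0.1372 0.03  ]] [0.38280771 0.09573747 0.03      ]
0 1 -173.3 0.0497
3 2 -174.0 0.0484
3 0 -82.6 0.0781
2 1 -83.5 0.0787
[[0.3912 0.069  0.052 ]
 [0.3801 0.0684 0.052 ]
 [0.3739 0.1226 0.052 ]
 [0.385  0.1232 0.052 ]] [0.38254896 0.09582402 0.052     ]
-83.4 0.0546
-83.5 0.0546
t 27.92 tcp [0.4388 0.1476 0.2662] phi -179.87 F [-0.3 -0.9  0.5] w 0.0437 j6 -43
tool shift [0.1661 0.051  0.0561] spin rad -0.1025
```

>>> play_rows(series=[0.03,0.012,0.014,-0.038,0.03,0.012,0.014,-0.038,0.03,0.014,0.013,-0.038,0.03,0.013,0.013,0,0.03,0,0,0], jaw=45)

```text
time_s: 28.33
tcp_pos: [0.3861, 0.0912, 0.1144]
eef_rot: [4.9, 89.9, -168.6]
contact_force: [0.1, 0.4, -0.4]
gripper_width: 0.0391
```

>>> play_rows(series=[0,0,0,0,0,0,0,0,0,0,0,0,0,0,0,0,0,0,0,0])

```text
time_s: 28.75
tcp_pos: [0.3888, 0.0945, 0.1174]
eef_rot: [-151.5, 89.9, 35.2]
contact_force: [0.1, 0.6, -0.3]
gripper_width: 0.0388
```

```bash
python3 - <<'E'
from h import *
to(.3828,.0958,.034,-173.3)
shot('wrist',17); print(get_state()['joints'])
E
```

```text
t 28.75 tcp [0.3888 0.0945 0.1174] phi -173.35 F [ 0.1  0.6 -0.3] w 0.0388 j6 -36
tool shift [ 0.0834 -0.0019  0.006 ] spin rad -0.0008
[ 4.23293915e+01 -2.71569856e+00 -3.80304458e+01  1.45131548e-02
 -5.45615456e+01 -3.56828959e+01]
```

View pics/wrist17.png

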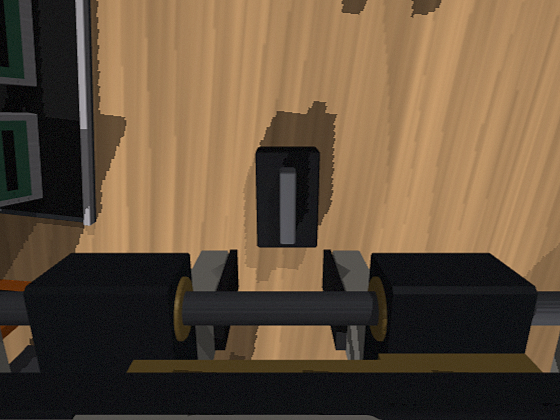

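```bash
python3 - <<'E'
from h import *
w=load("wrist17")
x0,x1,y0,y1=(262,312,155,247); im=w["img"][y0:y1,x0:x1]; hsv=cv2.cvtColor(im,cv2.COLOR_BGR2HSV)
m=((hsv[...,2]>95)&(hsv[...,1]<60)).astype(np.uint8)
for k in cv2.findContours(m,cv2.RETR_EXTERNAL,cv2.CHAIN_APPROX_NONE)[0]:
    if cv2.contourArea(k)<30: continue
    r=cv2.minAreaRect(k); c=np.array(r[0])+[x0,y0]; B=cv2.boxPoints(r)+[x0,y0]
    print(c.round(1),np.round(r[1],1),round(r[2],1),onz(w,c,.052).round(4)); print(onz(w,B,.052).round(4))
    print(tri([(w,c),(load("wrist16"),(331,122.3))]))
E
python3 - <<'E'
from h import *
w=load("wrist17"); crop(w,245,330,140,255,5,"w17c")
x0,x1,y0,y1=(268,306,162,245); im=w["img"][y0:y1,x0:x1]; hsv=cv2.cvtColor(im,cv2.COLOR_BGR2HSV); print(hsv[40,::3])
m=((hsv[...,2]>75)).astype(np.uint8)
for k in cv2.findContours(m,cv2.RETR_EXTERNAL,cv2.CHAIN_APPROX_NONE)[0]:
    if cv2.contourArea(k)<30: continue
    r=cv2.minAreaRect(k); c=np.array(r[0])+[x0,y0]; B=cv2.boxPoints(r)+[x0,y0]
    print(c.round(1),np.round(r[1],1),round(r[2],1),onz(w,c,.052).round(4)); print(onz(w,B,.052).round(4))
    print(tri([(w,c),(load("wrist16"),(331,122.3))]))
E
```

```text
[[120  22  23]
 [107  74  24]
 [120  21  24]
 [128  43  24]
 [120  13  77]
 [130  16  93]
 [126  14  93]
 [120  14  92]
 [108  14  89]
 [105  11  48]
 [135  27  19]
 [120  61  21]
 [ 90 139  11]]
[287.  208.5] [69. 14.] 90.0 [[0.383  0.0952 0.052 ]]
[[0.3911 0.0702 0.052 ]
 [0.3811 0.069  0.052 ]
 [0.3744 0.1217 0.052 ]
 [0.3849 0.1229 0.052 ]]
(array([0.38261753, 0.09602498, 0.04953653]), [np.float64(0.00022776448311975144), np.float64(0.00022776448311979152)])
```

View pics/w17c.png

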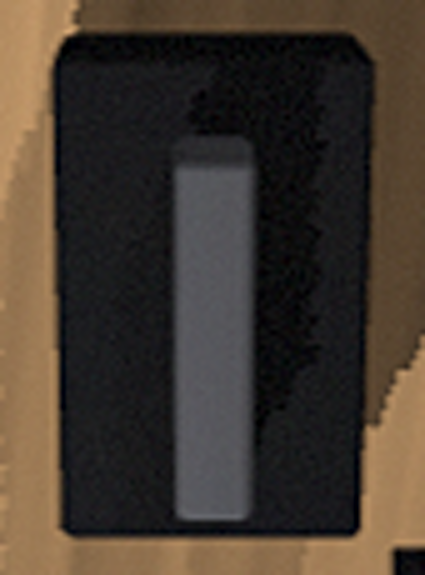

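>>> play_rows(series=[0.02,-0.001,0.003,0,0.025,0,0.003,0,0.02,0,0,0,0.012,0,0,0,0.005,0,0,0])

```text
time_s: 29.22
tcp_pos: [0.3809, 0.0936, 0.033]
eef_rot: [30.4, 89.9, -143.0]
contact_force: [0.4, -0.1, 0.5]
gripper_width: 0.0395
```

>>> play_rows(series=[0,0,0,0,0,0,0,0,0,0,0,0,0,0,0,0,0,0,0,0])

```text
time_s: 29.63
tcp_pos: [0.3819, 0.0943, 0.0347]
eef_rot: [-145.4, 89.9, 41.2]
contact_force: [-0.7, 0.5, 0.1]
gripper_width: 0.0396
```

```bash
python3 - <<'E'
from h import *
to(.3828,.0958,.034,-173.3)
E
```

```text
t 29.63 tcp [0.3819 0.0943 0.0347] phi -173.35 F [-0.7  0.5  0.1] w 0.0396 j6 -36
tool shift [ 0.0007 -0.0014 -0.0011] spin rad -0.0009
```

>>> play_rows(series=[0,-0.001,-0.001,0,0,0,0,0,0,0,0,0,0,0,0,0,0,0,0,0], jaw=0, squeeze=40)

```text
time_s: 30.05
tcp_pos: [0.3822, 0.0949, 0.034]
eef_rot: [33.4, 90.0, -140.0]
contact_force: [-0.6, 0.1, 0.3]
gripper_width: 0.0116
```

>>> play_rows(series=[0,0,0,0,0,0,0,0,-0.005,0,0,0,-0.015,0,0,0,-0.03,0,0,0])

```text
time_s: 30.47
tcp_pos: [0.3803, 0.0934, 0.0825]
eef_rot: [30.2, 89.7, -143.2]
contact_force: [-0.0, 1.0, -0.7]
gripper_width: 0.0003
```

>>> play_rows(series=[-0.035,0,0,0,-0.035,0,0,0,-0.02,0,0,0,-0.01,0,0,0,0,0,0,0])

```text
time_s: 30.88
tcp_pos: [0.3836, 0.0958, 0.1869]
eef_rot: [-150.7, 89.7, 36.0]
contact_force: [0.8, 0.1, 0.3]
gripper_width: 0.0005
```

```bash
python3 - <<'E'
from h import *
to(.5,-.15,.2,-173.3)
shot('wrist',18); c=shot('side',18); t=shot('top',18)
E
```

```text
t 30.88 tcp [0.3836 0.0958 0.1869] phi -173.34 F [0.8 0.1 0.3] w 0.0005 j6 -36
tool shift [-0.0133  0.2576 -0.0872] spin rad -0.0006
```

View pics/wrist18.png

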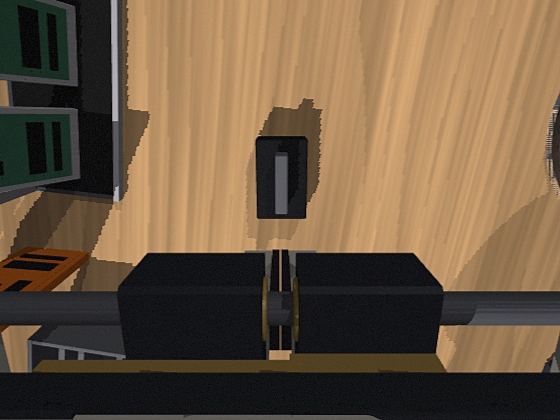

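```bash
python3 - <<'E'
from h import *
w=load("wrist18"); crop(w,235,330,120,290,3.5,"w18c")
x0,x1,y0,y1=(265,300,150,217); im=w["img"][y0:y1,x0:x1]; hsv=cv2.cvtColor(im,cv2.COLOR_BGR2HSV)
m=((hsv[...,2]>75)).astype(np.uint8)
for k in cv2.findContours(m,cv2.RETR_EXTERNAL,cv2.CHAIN_APPROX_NONE)[0]:
    if cv2.contourArea(k)<30: continue
    r=cv2.minAreaRect(k); c=np.array(r[0])+[x0,y0]; B=cv2.boxPoints(r)+[x0,y0]
    print(c.round(1),np.round(r[1],1),round(r[2],1),onz(w,c,.052).round(4)); print(onz(w,B,.052).round(4))
    print(tri([(w,c),(load("wrist17"),(287,208.5))]))
E
```

```text
[280.5 184.5] [11. 57.] 0.0 [[0.3831 0.0952 0.052 ]]
[[0.385  0.123  0.052 ]
 [0.391  0.0699 0.052 ]
 [0.3812 0.0687 0.052 ]
 [0.3747 0.1218 0.052 ]]
(array([0.38302075, 0.09516555, 0.05223094]), [np.float64(4.891609211728081e-05), np.float64(4.891609211727728e-05)])
```

View pics/w18c.png

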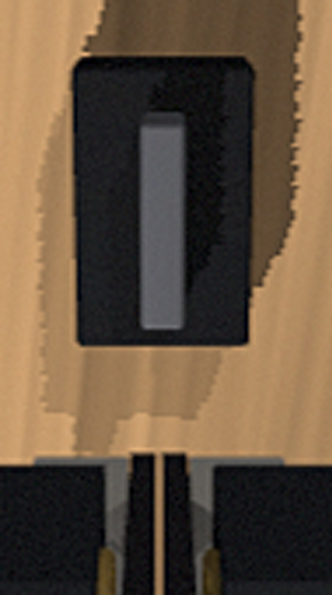

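```bash
python3 - <<'E'
from h import *
to(.383,.0953,.034,-173.3)
E
```

```text
t 31.03 tcp [0.3817 0.0946 0.1833] phi -173.37 F [-0.1 -0.8  0. ] w 0.0005 j6 -36
tool shift [ 0.1493 -0.0006 -0.0015] spin rad -0.0012
```

>>> play_rows(series=[0.02,0,0,0,0.03,0,0,0,0.03,0,0,0,0.02,0,0,0,0.01,0,0,0], jaw=45)

```text
time_s: 31.45
tcp_pos: [0.3798, 0.093, 0.0703]
eef_rot: [30.1, 89.6, -143.3]
contact_force: [-0.8, -0.5, -0.6]
gripper_width: 0.0285
```

>>> play_rows(series=[0.02,0,0,0,0.01,0,0,0,0.006,0,0,0,0.003,0,0,0,0,0,0,0])

```text
time_s: 31.87
tcp_pos: [0.3817, 0.0944, 0.0342]
eef_rot: [36.2, 89.9, -137.2]
contact_force: [0.4, 0.6, 0.5]
gripper_width: 0.0393
```

>>> play_rows(series=[0.002,0,0,0,0.001,0,0,0,0.001,0,0,0,0,0,0,0,0,0,0,0])

```text
time_s: 32.28
tcp_pos: [0.3824, 0.095, 0.0312]
eef_rot: [-145.2, 90.0, 41.5]
contact_force: [0.5, 0.2, -0.5]
gripper_width: 0.0393
```

```bash
python3 - <<'E'
from h import *
to(.383,.0953,.034,-173.3)
shot('side',19);c=load('side19');crop(c,290,420,220,330,5,"s19c")
E
```

```text
t 32.28 tcp [0.3824 0.095  0.0312] phi -173.35 F [ 0.5  0.2 -0.5] w 0.0393 j6 -36
tool shift [-0.0028 -0.0002 -0.0006] spin rad -0.0009
```

View pics/s19c.png

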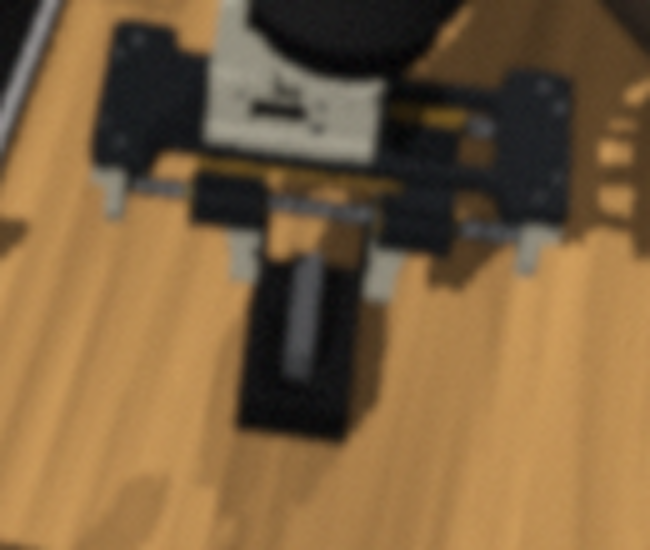

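```bash
python3 - <<'E'
from h import *
c=load('side19'); f=lambda u,v:(290+u/5,220+v/5)
for z in (.031,.05,.08): print(z,onz(c,[f(245,280),f(378,298)],z).round(3).tolist())
print(onz(c,[f(312,258),f(297,378)],.052).round(3).tolist(), onz(c,[f(240,432),f(343,440)],.0).round(3).tolist())
print(proj(c,[.3824,.095,.0312]),f(312,285))
# wrist view of tool tip
w=load('wrist17'); 
E
```

```text
0.031 [[0.413, 0.078, 0.031], [0.353, 0.071, 0.031]]
0.05 [[0.411, 0.093, 0.05], [0.352, 0.086, 0.05]]
0.08 [[0.408, 0.117, 0.08], [0.351, 0.11, 0.08]]
[[0.385, 0.074, 0.052], [0.378, 0.141, 0.052]] [[0.4, 0.139, -0.0], [0.355, 0.13, 0.0]]
[[350.78736269 284.62842372]] (352.4, 277.0)
```

```bash
python3 - <<'E'
from h import *
w=load('wrist18'); # state at that time
tcp=np.array([.3836,.0958,.1869])
T=w["world_from_camera"]; print("cam rel tcp",T[:3,3]-tcp)
for b in (0,.01,.019,.03,.04,.06): print(b,proj(w,tcp+[0,0,b]).round(1), "front edge",proj(w,tcp+[0,0,b]+np.array([-.0,-.0095,0])).round(1))
E
```

```text
cam rel tcp [ 0.00760994 -0.07639997  0.19432761]
0 [[278.9 239.3]] front edge [[280.8 223.5]]
0.01 [[278.8 246.2]] front edge [[280.8 229.7]]
0.019 [[278.6 252.9]] front edge [[280.8 235.8]]
0.03 [[278.5 262. ]] front edge [[280.8 244. ]]
0.04 [[278.3 271.3]] front edge [[280.7 252.4]]
0.06 [[277.9 293.4]] front edge [[280.6 272.5]]
```

>>> play_rows(series=[0.004,0,0,0,0.004,0,0,0,0.004,0,0,0,0,0,0,0,0,0,0,0])

```text
time_s: 32.75
tcp_pos: [0.382, 0.0947, 0.0186]
eef_rot: [36.6, 89.9, -136.7]
contact_force: [-0.5, -0.5, 0.7]
gripper_width: 0.0397
```

>>> play_rows(series=[0.004,0,0,0,0.003,0,0,0,0.002,0,0,0,0,0,0,0,0,0,0,0])

```text
time_s: 33.17
tcp_pos: [0.3822, 0.0948, 0.0098]
eef_rot: [37.3, 90.0, -136.1]
contact_force: [-0.3, 1.4, -0.7]
gripper_width: 0.039
```

```bash
python3 - <<'E'
from h import *
to(.383,.0953,.034,-173.3)
c=shot('side',20);crop(c,290,420,220,330,5,"s20c")
E
```

```text
t 33.17 tcp [0.3822 0.0948 0.0098] phi -173.35 F [-0.3  1.4 -0.7] w 0.0390 j6 -36
tool shift [-0.0242 -0.0004 -0.0009] spin rad -0.0009
```

View pics/s20c.png

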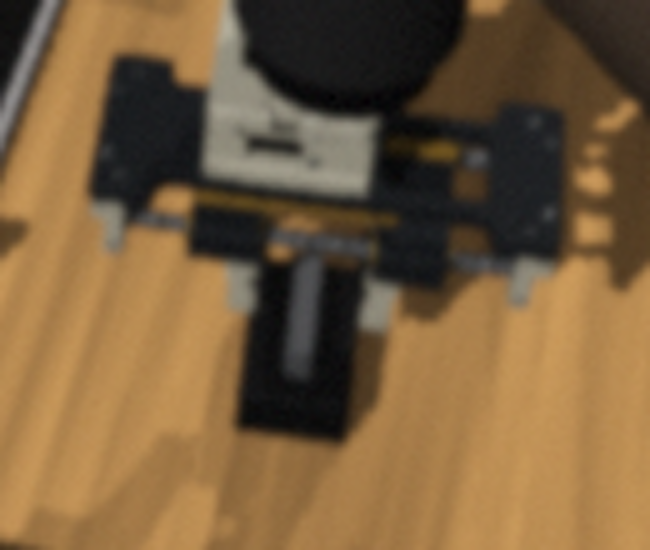

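>>> play_rows(series=[0.003,0,0,0,0.002,0,0,0,0.001,0,0,0,0,0,0,0,0,0,0,0])

```text
time_s: 33.63
tcp_pos: [0.3822, 0.0949, 0.0039]
eef_rot: [37.3, 90.0, -136.1]
contact_force: [-0.1, -0.2, 0.3]
gripper_width: 0.0393
```

>>> play_rows(series=[0.002,0,0,0,0.001,0,0,0,0.001,0,0,0,0,0,0,0,0,0,0,0])

```text
time_s: 34.05
tcp_pos: [0.3822, 0.0949, -0.0001]
eef_rot: [32.4, 90.0, -140.9]
contact_force: [-0.0, 0.3, 0.7]
gripper_width: 0.0393
```

>>> play_rows(series=[0,0,0,0,0,0,0,0,0,0,0,0,0,0,0,0,0,0,0,0], jaw=0)

```text
time_s: 34.47
tcp_pos: [0.3827, 0.0952, 0.0001]
eef_rot: [-154.5, 89.9, 32.2]
contact_force: [3.8, 0.2, -1.3]
gripper_width: 0.0117
```

>>> play_rows(series=[0,0,0,0,0,0,0,0,0,0,0,0,0,0,0,0,-0.003,0,0,0])

```text
time_s: 34.88
tcp_pos: [0.3817, 0.0945, 0.0026]
eef_rot: [28.8, 89.9, -144.6]
contact_force: [-0.5, -0.0, -2.7]
gripper_width: 0.0119
```

>>> play_rows(series=[-0.01,0,0,0,-0.025,0,0,0,-0.03,0,0,0,-0.035,0,0,0,-0.03,0,0,0])

```text
time_s: 35.3
tcp_pos: [0.3817, 0.0944, 0.1349]
eef_rot: [36.0, 90.0, -137.4]
contact_force: [0.7, 1.4, -2.2]
gripper_width: 0.0117
```

```bash
python3 - <<'E'
from h import *
to(.383,.0953,.134,-173.3)
w=load('wrist1'); crop(w,190,380,45,165,4,"w1c")
E
```

```text
t 35.30 tcp [0.3817 0.0944 0.1349] phi -173.35 F [ 0.7  1.4 -2.2] w 0.0117 j6 -36
tool shift [ 0.0009 -0.0007 -0.0014] spin rad -0.0009
```

View pics/w1c.png

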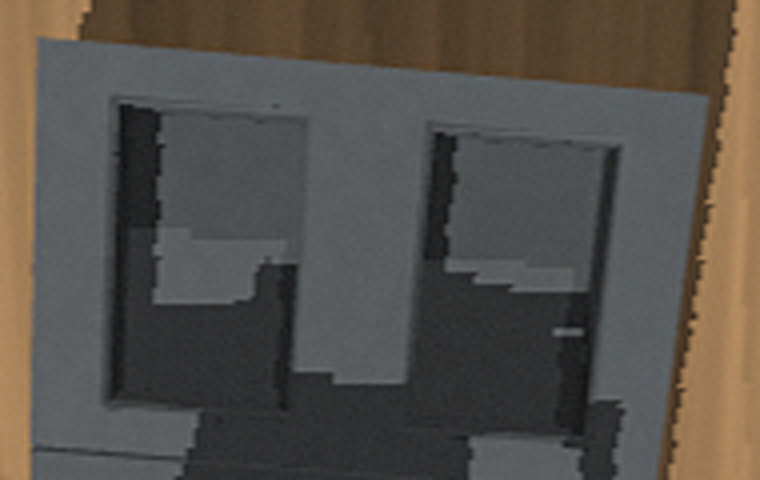

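```bash
python3 - <<'E'
from h import *
w=load('wrist1'); f=lambda u,v:(190+u/4-.4,45+v/4-.4)
for n,Q in dict(bay0=[(430,122),(622,145),(587,440),(405,428)],bay1=[(112,96),(308,117),(290,410),(104,403)]).items():
    P=onz(w,[f(*q) for q in Q],.05); print(n,P[:,:2].round(4).tolist(),P.mean(0).round(4))
    for a,b in((0,1),(3,2),(3,0),(2,1)): v=P[b]-P[a]; print(a,b,np.degrees(np.arctan2(v[1],v[0])).round(1),np.linalg.norm(v).round(4))
to(.47,-.25,.134,-186)
E
```

```text
bay0 [[0.4841, -0.4331], [0.4293, -0.4267], [0.4361, -0.3424], [0.491, -0.3464]] [ 0.4601 -0.3872  0.05  ]
0 1 173.3 0.0552
3 2 175.9 0.0551
3 0 -94.5 0.087
2 1 -94.6 0.0845
bay1 [[0.5742, -0.4406], [0.5188, -0.4347], [0.5255, -0.352], [0.5812, -0.3544]] [ 0.5499 -0.3954  0.05  ]
0 1 173.9 0.0557
3 2 177.5 0.0557
3 0 -94.7 0.0865
2 1 -94.6 0.083
t 35.30 tcp [0.3817 0.0944 0.1349] phi -173.35 F [ 0.7  1.4 -2.2] w 0.0117 j6 -36
tool shift [ 0.001   0.3523 -0.0478] spin rad 0.2207
```

>>> play_rows(series=[-0.015,0,0,0.1,-0.015,0,0,0.1,0,0,0,0,0,0,0,0,0,0,0,0])

```text
time_s: 35.72
tcp_pos: [0.3814, 0.0944, 0.1619]
eef_rot: [26.1, 89.9, -158.6]
contact_force: [0.5, 0.2, -2.5]
gripper_width: 0.0116
```

```bash
python3 - <<'E'
from h import *
to(.46,-.27,.165,175.3)
E
```

```text
t 35.72 tcp [0.3814 0.0944 0.1619] phi 175.33 F [ 0.5  0.2 -2.5] w 0.0116 j6 -48
tool shift [-0.003   0.3568 -0.108 ] spin rad 0.0006
```

>>> play_rows(series=[0,0.005,-0.015,0,0,0.015,-0.025,0,0,0.025,-0.025,0,0,0.035,-0.02,0,0,0.036,-0.013,0])

```text
time_s: 36.13
tcp_pos: [0.4709, -0.0302, 0.1612]
eef_rot: [25.2, 89.8, -159.4]
contact_force: [0.9, -1.0, -2.9]
gripper_width: 0.0115
```

>>> play_rows(series=[0,0.036,-0.01,0,0,0.036,0,0,0,0.036,0,0,0,0.036,0,0,0,0.036,0,0])

```text
time_s: 36.55
tcp_pos: [0.4636, -0.2107, 0.1611]
eef_rot: [-3.3, 89.8, 172.0]
contact_force: [1.6, 0.8, -2.3]
gripper_width: 0.0117
```

>>> play_rows(series=[-0.003,0.03,0,0,0,0.02,0,0,0,0.01,0,0,0,0,0,0,0,0,0,0])

```text
time_s: 36.97
tcp_pos: [0.4592, -0.2687, 0.1645]
eef_rot: [-14.7, 89.8, 160.4]
contact_force: [0.0, 0.1, -1.8]
gripper_width: 0.0116
```

```bash
python3 - <<'E'
from h import *
to(.46,-.387,.16,175.3)
w=shot('wrist',21)
E
```

```text
t 36.97 tcp [ 0.4592 -0.2687  0.1645] phi 175.17 F [ 0.   0.1 -1.8] w 0.0116 j6 4
tool shift [ 0.0044  0.1178 -0.0108] spin rad -0.0023
```

View pics/wrist21.png

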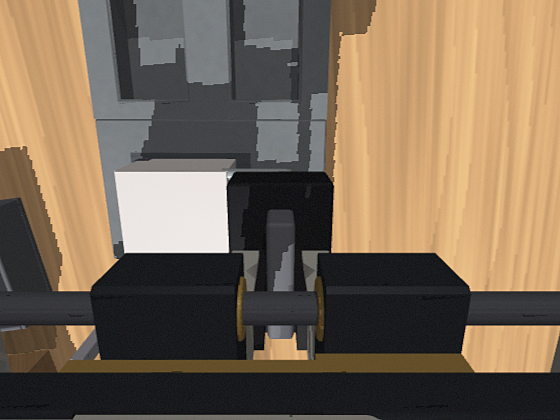

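>>> play_rows(series=[0,0.015,0,0,0,0.025,0,0,0,0.015,0,0,0,0,0,0,0,0,0,0])

```text
time_s: 37.43
tcp_pos: [0.4554, -0.3229, 0.1655]
eef_rot: [-32.4, 90.0, 142.9]
contact_force: [0.5, 1.0, -3.1]
gripper_width: 0.0119
```

>>> play_rows(series=[0,0,0,0,0,0,0,0,0,0,0,0,0,0,0,0,0,0,0,0])

```text
time_s: 37.85
tcp_pos: [0.4555, -0.3233, 0.1661]
eef_rot: [-179.2, 90.0, -3.9]
contact_force: [0.3, -0.3, -2.6]
gripper_width: 0.0114
```

```bash
python3 - <<'E'
from h import *
to(.46,-.387,.16,175.3)
w=shot('wrist',22); crop(w,210,350,20,290,2.2,"w22a"); crop(w,215,330,40,175,5,"w22c")
E
```

```text
t 37.85 tcp [ 0.4555 -0.3233  0.1661] phi 175.23 F [ 0.3 -0.3 -2.6] w 0.0114 j6 11
tool shift [ 0.0061  0.0631 -0.0097] spin rad -0.0013
```

View pics/w22a.png

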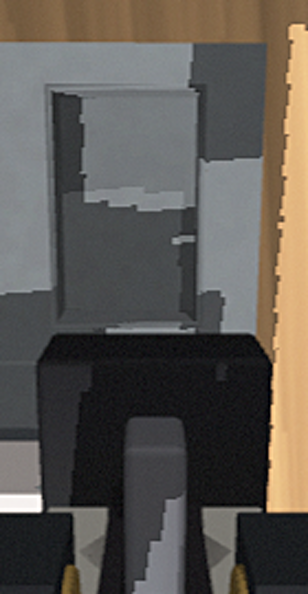

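View pics/w22c.png

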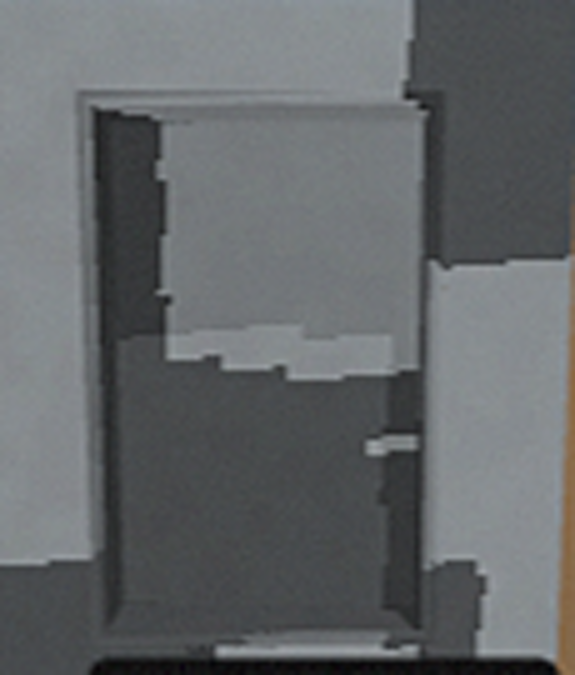

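```bash
python3 - <<'E'
from h import *
w=load('wrist22'); f=lambda u,v:(215+u/5-.4,40+v/5-.4); g=lambda u,v:(210+u/2.2-.3,20+v/2.2-.3)
def rep(n,Q,z):
    P=onz(w,Q,z); print(n,P[:,:2].round(4).tolist(),P.mean(0)[:2].round(4))
    for a,b in((0,1),(3,2),(3,0),(2,1)): v=P[b]-P[a]; print("  ",a,b,np.degrees(np.arctan2(v[1],v[0])).round(1),np.linalg.norm(v).round(4))
rep("outer",[f(78,92),f(443,92),f(426,655),f(97,640)],.05)
rep("inner",[f(96,108),f(428,108),f(422,628),f(106,630)],.05)
R=pose()[1]; tcp=get_state()["tcp_pos"]
P=onz(w,[g(38,365),g(272,365)],.166+.03); print(P,np.linalg.norm(P[1]-P[0])); print("in tool frame",((P-tcp)@R).round(4))
P=onz(w,[g(125,430),g(186,430)],.166+.052); print("rib",np.linalg.norm(P[1]-P[0]),((P-tcp)@R).round(4))
E
```

```text
outer [[0.4849, -0.433], [0.4278, -0.4283], [0.4365, -0.3392], [0.4921, -0.3464]] [ 0.4603 -0.3867]
   0 1 175.3 0.0573
   3 2 172.6 0.0561
   3 0 -94.8 0.0869
   2 1 -95.6 0.0895
inner [[0.4823, -0.4305], [0.4303, -0.4261], [0.4368, -0.3439], [0.4904, -0.348]] [ 0.46   -0.3871]
   0 1 175.3 0.0522
   3 2 175.6 0.0537
   3 0 -95.6 0.0829
   2 1 -94.6 0.0825
[[ 0.47595199 -0.36324675  0.196     ]
 [ 0.42742252 -0.35920344  0.196     ]] 0.048697617758016065
in tool frame [[-0.0299  0.038  -0.0237]
 [-0.0299  0.038   0.025 ]]
rib 0.011260261027942326 [[-0.0519  0.0308 -0.0049]
 [-0.0519  0.0308  0.0063]]
```

>>> play_rows(series=[0.02,0.015,-0.003,-0.001,0.02,0.025,-0.004,0,0.02,0.016,-0.002,0,0.01,0.007,0,0,0,0,0,0])

```text
time_s: 38.32
tcp_pos: [0.4572, -0.3874, 0.0929]
eef_rot: [-21.5, 89.7, 153.6]
contact_force: [0.3, 0.6, -1.8]
gripper_width: 0.0115
```

>>> play_rows(series=[0.01,0,0,0,0.01,0,0,0,0.005,0,0,0,0,0,0,0,0,0,0,0])

```text
time_s: 38.73
tcp_pos: [0.4593, -0.3868, 0.0711]
eef_rot: [49.1, 90.0, -135.6]
contact_force: [-0.2, -0.2, -1.2]
gripper_width: 0.0116
```

```bash
python3 - <<'E'
from h import *
to(.46,-.387,.055,175.3)
E
```

```text
t 38.73 tcp [ 0.4593 -0.3868  0.0711] phi 175.29 F [-0.2 -0.2 -1.2] w 0.0116 j6 17
tool shift [ 0.0161  0.0001 -0.0008] spin rad -0.0002
```

>>> play_rows(series=[0.008,0,-0.001,0,0.006,0,0,0,0.003,0,0,0,0,0,0,0,0,0,0,0])

```text
time_s: 39.15
tcp_pos: [0.4599, -0.3873, 0.0537]
eef_rot: [-11.6, 90.0, 163.6]
contact_force: [0.1, 0.9, -2.3]
gripper_width: 0.0116
```

```bash
python3 - <<'E'
from h import *
to(.46,-.387,.045,175.3)
w=shot('wrist',23);s=shot('side',23); crop(w,190,390,90,290,3,"w23c")
crop(s,280,420,90,210,5,"s23c")
E
```

```text
t 39.15 tcp [ 0.4599 -0.3873  0.0537] phi 175.25 F [ 0.1  0.9 -2.3] w 0.0116 j6 17
tool shift [ 0.0087 -0.0003 -0.0001] spin rad -0.0009
```

View pics/w23c.png

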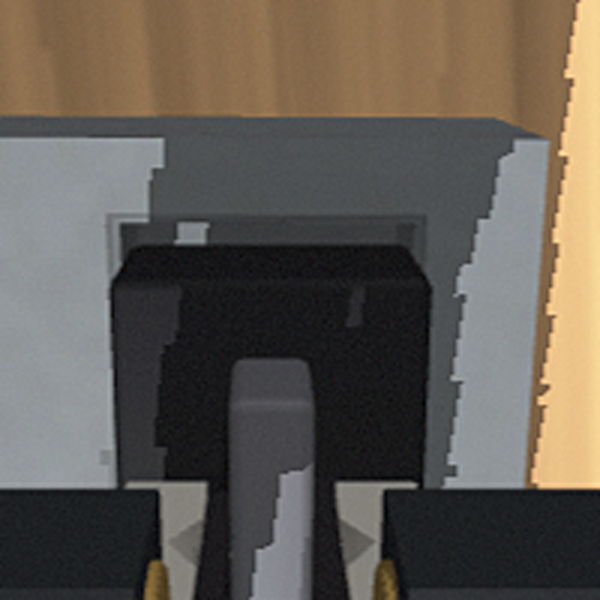

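View pics/s23c.png

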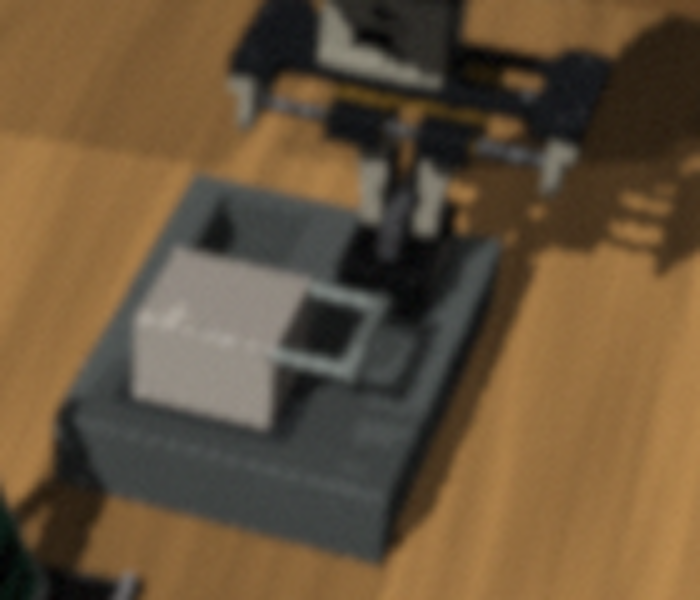

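```bash
python3 - <<'E'
from h import *
w=load('wrist23'); f=lambda u,v:(190+u/3-.4,90+v/3-.4)
R=pose()[1]; tcp=get_state()["tcp_pos"]
for n,(u,v),z in (("mouthTL",(107,213),.05),("mouthTR",(427,213),.05),("packfrontbotL",(132,246),.0537),("packfrontbotR",(408,246),.0537),("packtopL",(115,285),.0837),("packtopR",(430,285),.0837)):
    P=onz(w,f(u,v),z)[0]; print(n,P.round(4),((P-tcp)@R).round(4))
E
```

```text
mouthTL [ 0.4851 -0.4337  0.05  ] [ 0.0041  0.0441 -0.0286]
mouthTR [ 0.4276 -0.4289  0.05  ] [0.0041 0.0441 0.0291]
packfrontbotL [ 0.4808 -0.428   0.0537] [ 0.0004  0.0388 -0.0238]
packfrontbotR [ 0.4317 -0.424   0.0537] [0.0004 0.0388 0.0254]
packtopL [ 0.4799 -0.4277  0.0837] [-0.0296  0.0385 -0.0229]
packtopR [ 0.432  -0.4237  0.0837] [-0.0296  0.0385  0.0251]
```

>>> play_rows(series=[0.003,0.001,0,0,0.003,0,0,0,0.003,0,0,0,0.003,0,0,0,0,0,0,0])

```text
time_s: 39.67
tcp_pos: [0.4595, -0.388, 0.0411]
eef_rot: [-26.1, 89.9, 149.2]
contact_force: [-0.3, 0.0, -2.0]
gripper_width: 0.0114
```

>>> play_rows(series=[0.003,0,0,0,0.003,0,0,0,0.002,0,0,0,0,0,0,0,0,0,0,0])

```text
time_s: 40.08
tcp_pos: [0.46, -0.3883, 0.0338]
eef_rot: [-7.4, 90.0, 167.9]
contact_force: [-0.0, 0.2, -2.1]
gripper_width: 0.0113
```

Sliding in without contact (below the deck plane already). Continue to the floor.

>>> play_rows(series=[0.003,0,0,0,0.003,0,0,0,0.003,0,0,0,0.002,0,0,0,0,0,0,0])

```text
time_s: 40.5
tcp_pos: [0.4596, -0.3881, 0.0223]
eef_rot: [-22.1, 89.9, 153.2]
contact_force: [-0.1, -0.6, -1.8]
gripper_width: 0.0113
```

>>> play_rows(series=[0.001,0,0,0,0.001,0,0,0,0.001,0,0,0,0,0,0,0,0,0,0,0])

```text
time_s: 40.92
tcp_pos: [0.4601, -0.3883, 0.02]
eef_rot: [169.1, 90.0, -15.6]
contact_force: [0.3, -0.3, -2.4]
gripper_width: 0.0116
```

>>> play_rows(series=[0.001,0,0,0,0.001,0,0,0,0,0,0,0,0,0,0,0,0,0,0,0])

```text
time_s: 41.33
tcp_pos: [0.4604, -0.3884, 0.0198]
eef_rot: [145.3, 89.9, -39.5]
contact_force: [-2.1, 5.0, 13.1]
gripper_width: 0.0114
```

>>> play_rows(series=[0,0,0,0,0,0,0,0,0,0,0,0,0,0,0,0,0,0,0,0], jaw=40)

```text
time_s: 41.75
tcp_pos: [0.46, -0.3883, 0.0178]
eef_rot: [-19.1, 90.0, 156.2]
contact_force: [0.1, -0.7, 0.1]
gripper_width: 0.0343
```

>>> play_rows(series=[-0.01,0,0,0,-0.03,0,0,0,-0.04,0,0,0,-0.04,0,0,0,-0.04,0,0,0])

```text
time_s: 42.17
tcp_pos: [0.4596, -0.3882, 0.1804]
eef_rot: [32.9, 90.0, -151.9]
contact_force: [1.8, -0.6, -0.9]
gripper_width: 0.035
```

```bash
python3 - <<'E'
from h import *
to(.46,-.387,.3,175.3)
w=shot('wrist',24);s=shot('side',24); t=shot('top',24); crop(s,280,420,90,210,5,"s24c")
E
```

```text
t 42.17 tcp [ 0.4596 -0.3882  0.1804] phi 175.25 F [ 1.8 -0.6 -0.9] w 0.0350 j6 17
tool shift [-0.1196 -0.0012 -0.0003] spin rad -0.0009
```

View pics/wrist24.png

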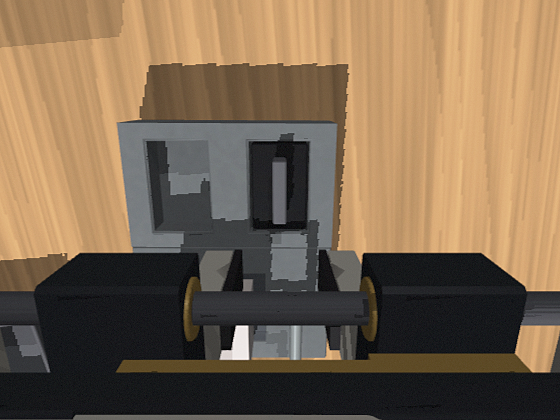

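View pics/side24.png

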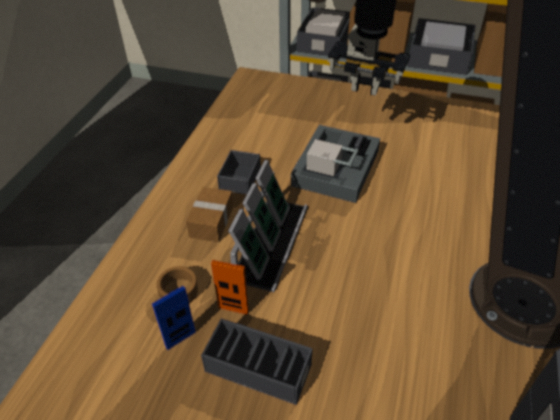

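View pics/top24.png

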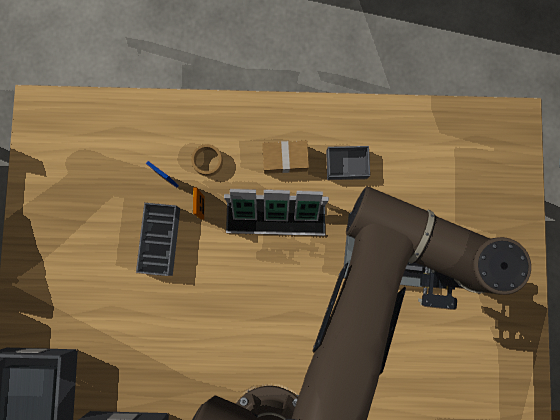

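```bash
python3 - <<'E'
from h import *
w=load('wrist24'); crop(w,230,330,120,245,5,"w24c")
for n in ('wrist1','wrist2'):
    crop(load(n),195,375,(160 if n=='wrist1' else 20),(270 if n=='wrist1' else 140),4,n+'g')
E
```

```text
(no output)
```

View pics/w24c.png

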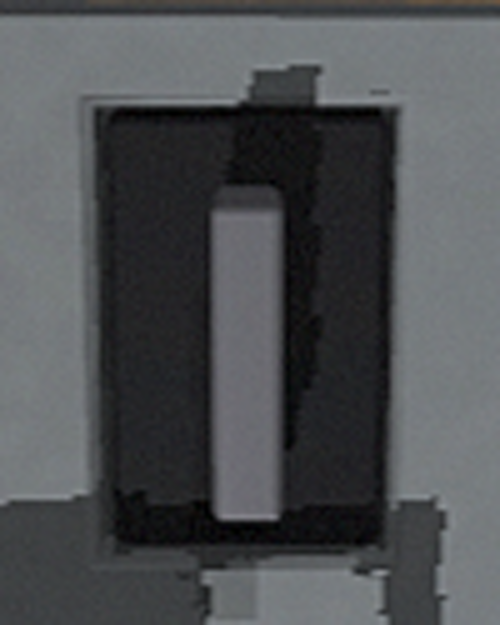

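View pics/wrist2g.png

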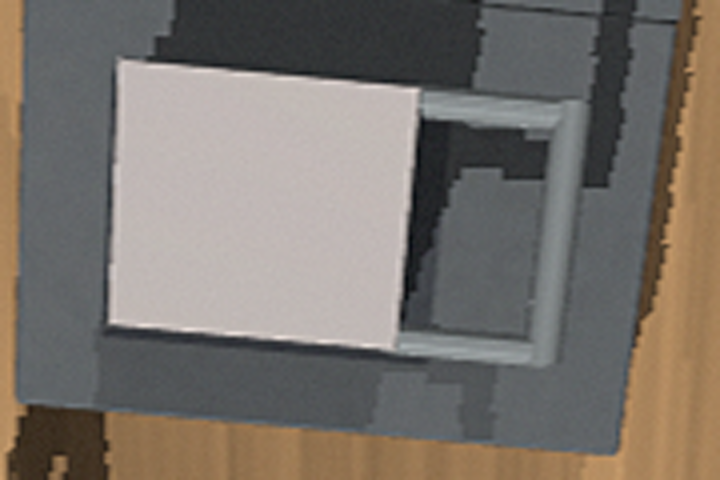

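View pics/wrist1g.png

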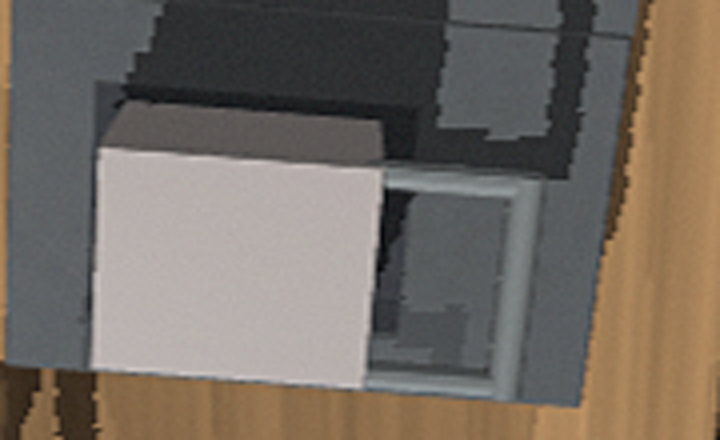

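```bash
python3 - <<'E'
from h import *
w1=load('wrist1');w2=load('wrist2');t=load('top24')
f1=lambda u,v:(195+u/4-.4,160+v/4-.4); f2=lambda u,v:(195+u/4-.4,20+v/4-.4)
for n,a,b in (("barend -y",(527,182),(571,102)),("barend +y",(508,396),(542,362)),("bar mid",(517,289),(556,232)),
  ("far-ycorner top",(100,147),(119,60)),("near-y",(384,168),(420,89)),("far+y",(92,368),(108,325)),("near+y",(364,388),(396,349))):
    p,e=tri([(w1,f1(*a)),(w2,f2(*b))]); print(n,p.round(4),np.round(e,4))
E
```

```text
barend -y [ 0.454  -0.296   0.1085] [0.0001 0.0001]
barend +y [ 0.4578 -0.2312  0.1052] [0.0008 0.0008]
bar mid [ 0.456  -0.2645  0.107 ] [0.0005 0.0005]
far-ycorner top [ 0.5701 -0.3061  0.1069] [0.0001 0.0001]
near-y [ 0.4928 -0.2994  0.1058] [0. 0.]
far+y [ 0.576  -0.2409  0.106 ] [0.0001 0.0001]
near+y [ 0.4984 -0.2346  0.107 ] [0. 0.]
```

```bash
python3 - <<'E'
from h import *
to(.456,-.2645,.15,175.05)
E
```

```text
t 42.32 tcp [ 0.4621 -0.3895  0.1831] phi 175.27 F [ 0.3  0.4 -0.9] w 0.0347 j6 17
tool shift [ 0.0326 -0.1242  0.0166] spin rad 0.0038
```

>>> play_rows(series=[0,-0.02,0.004,0.004,0.01,-0.035,0.005,0,0.01,-0.035,0.005,0,0.01,-0.025,0.003,0,0,-0.009,0,0], jaw=28)

```text
time_s: 42.73
tcp_pos: [0.4515, -0.2602, 0.146]
eef_rot: [-25.0, 89.8, 150.0]
contact_force: [-0.4, -0.0, -0.4]
gripper_width: 0.0247
```

>>> play_rows(series=[0,0,0,0,0,0,0,0,0,0,0,0,0,0,0,0,0,0,0,0])

```text
time_s: 43.15
tcp_pos: [0.4538, -0.2641, 0.148]
eef_rot: [39.2, 90.0, -145.9]
contact_force: [-0.7, 0.4, 0.4]
gripper_width: 0.0246
```

```bash
python3 - <<'E'
from h import *
to(.456,-.2645,.058,175.05)
w=shot('wrist',25);crop(w,200,360,150,420,2.2,"w25c")
s=shot('side',25);crop(s,280,420,90,210,5,"s25c")
E
```

```text
t 43.15 tcp [ 0.4538 -0.2641  0.148 ] phi 174.95 F [-0.7  0.4  0.4] w 0.0246 j6 4
tool shift [ 0.09    0.0002 -0.0022] spin rad -0.0017
```

View pics/w25c.png

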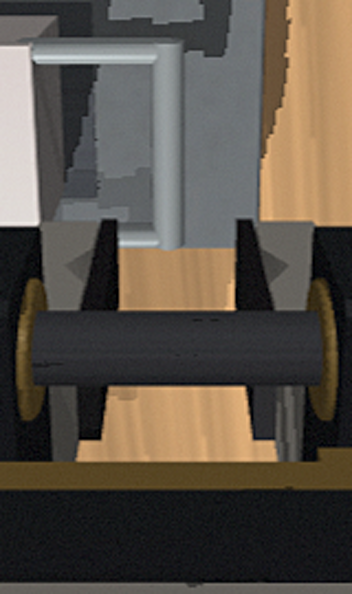

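View pics/s25c.png

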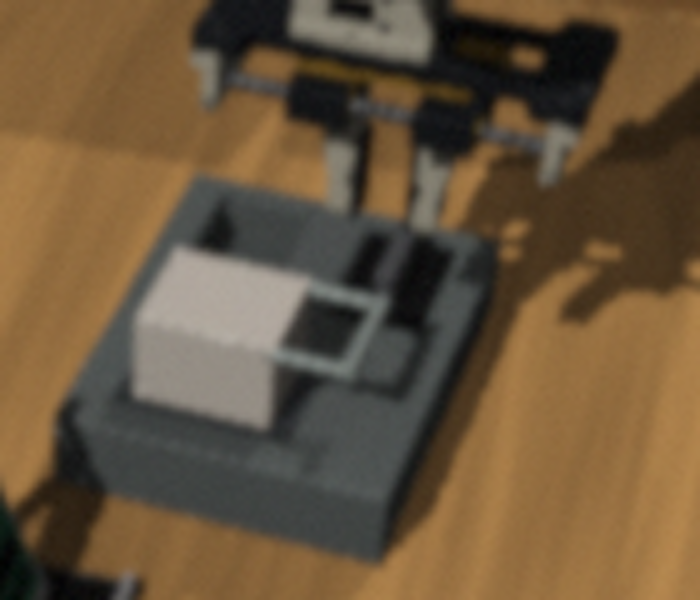

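>>> play_rows(series=[0.02,0,-0.002,0,0.02,0,0,0,0.02,0,0,0,0.01,0,0,0,0,0,0,0])

```text
time_s: 43.67
tcp_pos: [0.4541, -0.2633, 0.0758]
eef_rot: [-8.8, 89.8, 166.1]
contact_force: [0.7, -0.5, -0.7]
gripper_width: 0.0246
```

>>> play_rows(series=[0.007,0,0,0,0.007,0,0,0,0.004,0,0,0,0,0,0,0,0,0,0,0])

```text
time_s: 44.08
tcp_pos: [0.4559, -0.2635, 0.0601]
eef_rot: [130.7, 90.0, -54.3]
contact_force: [-0.0, -0.1, 0.3]
gripper_width: 0.0244
```

```bash
python3 - <<'E'
from h import *
to(.456,-.2645,.058,175.05)
w=shot('wrist',26);crop(w,200,360,150,420,2.2,"w26c")
s=shot('side',26);crop(s,280,420,90,210,5,"s26c")
E
```

```text
t 44.08 tcp [ 0.4559 -0.2635  0.0601] phi 175.02 F [-0.  -0.1  0.3] w 0.0244 j6 4
tool shift [ 0.0021  0.001  -0.0002] spin rad -0.0005
```

View pics/w26c.png

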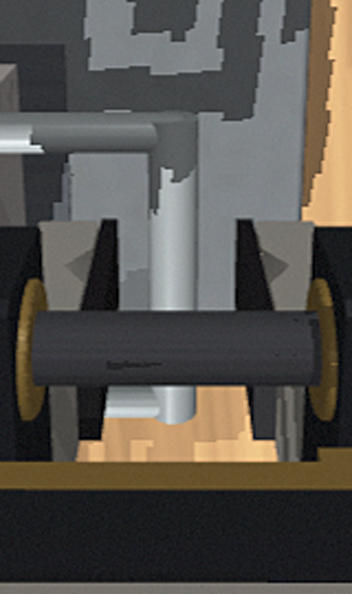

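View pics/s26c.png

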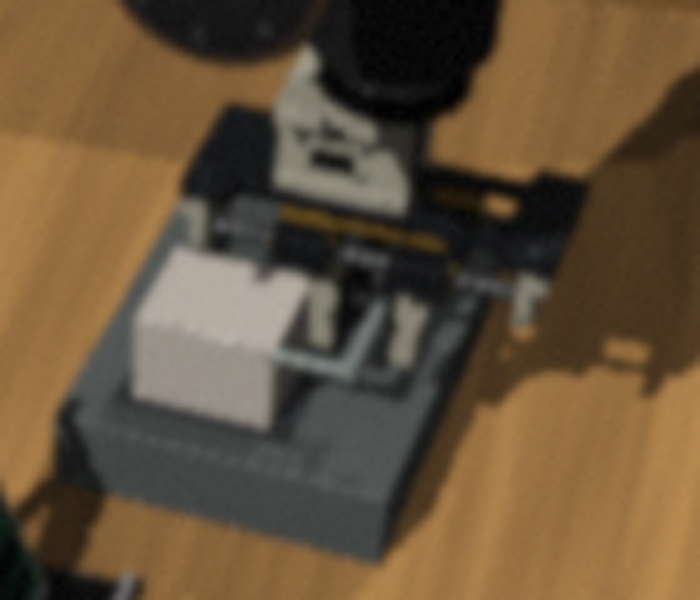

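>>> play_rows(series=[0,0,0,0,0,0,0,0,0,0,0,0,0,0,0,0,0,0,0,0], jaw=0, squeeze=25)

```text
time_s: 44.6
tcp_pos: [0.4567, -0.2636, 0.0603]
eef_rot: [173.5, 89.9, -11.5]
contact_force: [2.2, -0.8, 0.0]
gripper_width: 0.009
```

```bash
python3 - <<'E'
import numpy as np
from h import *
to(.456,-.2645,.058,175.05)
a0=np.arctan2(47,-115); r=np.hypot(47,115)/1000
th=np.radians(np.linspace(0,100,21)); X=r*np.cos(a0-th); Z=r*np.sin(a0-th)
for i in range(20): print("%3d tx %.4f tz %.4f"%(np.degrees(th[i+1]),-(Z[i+1]-Z[i]),-(X[i+1]-X[i])))
E
```

```text
t 44.60 tcp [ 0.4567 -0.2636  0.0603] phi 175.03 F [ 2.2 -0.8  0. ] w 0.0090 j6 4
tool shift [0.0023 0.001  0.0006] spin rad -0.0004
  5 tx -0.0098 tz -0.0045
 10 tx -0.0094 tz -0.0054
 14 tx -0.0089 tz -0.0062
 20 tx -0.0083 tz -0.0069
 25 tx -0.0077 tz -0.0076
 29 tx -0.0070 tz -0.0083
 35 tx -0.0063 tz -0.0088
 40 tx -0.0055 tz -0.0094
 45 tx -0.0046 tz -0.0098
 50 tx -0.0038 tz -0.0102
 55 tx -0.0029 tz -0.0105
 59 tx -0.0019 tz -0.0107
 65 tx -0.0010 tz -0.0108
 70 tx -0.0001 tz -0.0108
 75 tx 0.0009 tz -0.0108
 80 tx 0.0018 tz -0.0107
 85 tx 0.0028 tz -0.0105
 90 tx 0.0037 tz -0.0102
 95 tx 0.0045 tz -0.0098
100 tx 0.0054 tz -0.0094
```

>>> play_rows(series=[-0.0098,0,-0.0045,0,-0.0094,0,-0.0054,0,-0.0089,0,-0.0062,0,-0.0083,0,-0.0069,0,-0.0077,0,-0.0076,0])

```text
time_s: 45.02
tcp_pos: [0.4854, -0.266, 0.1045]
eef_rot: [-6.3, 89.8, 168.7]
contact_force: [-1.4, -0.6, -1.7]
gripper_width: 0.0092
```

```bash
python3 - <<'E'
from h import *
to(.456,-.2645,.058,175.05)
s=shot('side',27);crop(s,280,420,90,210,5,"s27c")
E
```

```text
t 45.02 tcp [ 0.4854 -0.266   0.1045] phi 175.00 F [-1.4 -0.6 -1.7] w 0.0092 j6 3
tool shift [0.0466 0.0011 0.0293] spin rad -0.0009
```

View pics/s27c.png

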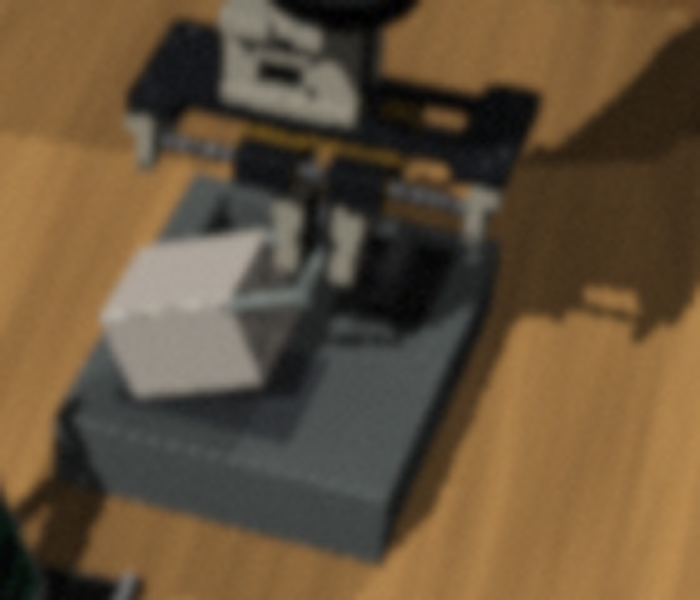

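Guard is lifting cleanly. Continue the arc.

>>> play_rows(series=[-0.007,0,-0.0083,0,-0.0063,0,-0.0088,0,-0.0055,0,-0.0094,0,-0.0046,0,-0.0098,0,-0.0038,0,-0.0102,0])

```text
time_s: 45.48
tcp_pos: [0.5321, -0.2703, 0.1326]
eef_rot: [7.1, 89.9, -177.9]
contact_force: [-2.9, 1.2, 1.4]
gripper_width: 0.0088
```

>>> play_rows(series=[-0.0029,0,-0.0105,0,-0.0019,0,-0.0107,0,-0.001,0,-0.0108,0,0,0,-0.0108,0,0.0009,0,-0.0108,0])

```text
time_s: 45.9
tcp_pos: [0.587, -0.2751, 0.1363]
eef_rot: [111.7, 90.0, -73.3]
contact_force: [-1.8, -0.5, 1.4]
gripper_width: 0.0088
```

>>> play_rows(series=[0.0018,0,-0.0107,0,0.0028,0,-0.0105,0,0.0037,0,-0.0102,0,0,0,0,0,0,0,0,0])

```text
time_s: 46.32
tcp_pos: [0.6183, -0.2778, 0.1271]
eef_rot: [143.6, 90.0, -41.4]
contact_force: [1.1, -4.0, -0.2]
gripper_width: 0.0091
```

```bash
python3 - <<'E'
from h import *
to(.456,-.2645,.058,175.05)
s=shot('side',28);crop(s,250,420,60,210,4,"s28c")
E
```

```text
t 46.32 tcp [ 0.6183 -0.2778  0.1271] phi 175.03 F [ 1.1 -4.  -0.2] w 0.0091 j6 3
tool shift [0.0691 0.0008 0.1629] spin rad -0.0004
```

View pics/s28c.png

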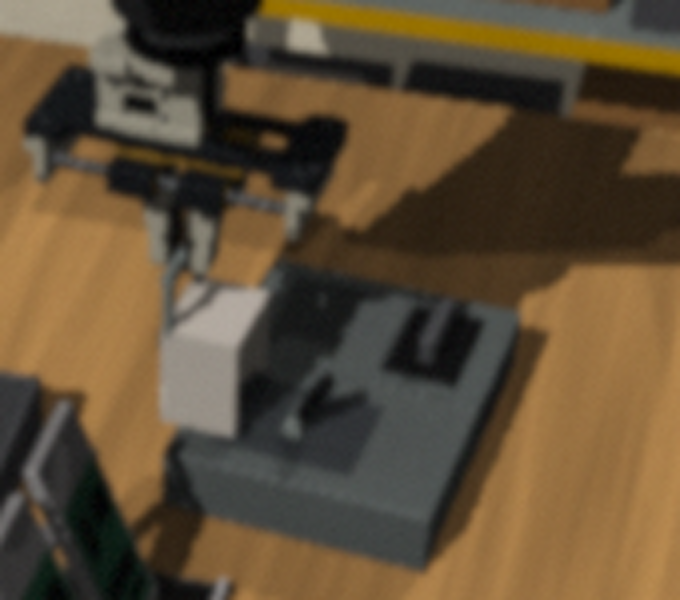

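>>> play_rows(series=[0.0045,0,-0.0098,0,0.0054,0,-0.0094,0,0.001,0,-0.0015,0,0,0,0,0,0,0,0,0])

```text
time_s: 46.78
tcp_pos: [0.6378, -0.2795, 0.1172]
eef_rot: [43.7, 90.0, -141.3]
contact_force: [-3.5, -1.8, 4.9]
gripper_width: 0.0087
```

```bash
python3 - <<'E'
from h import *
to(.456,-.2645,.058,175.05)
s=shot('side',29);crop(s,250,420,60,210,4,"s29c"); w=shot('wrist',29)
E
```

```text
t 46.78 tcp [ 0.6378 -0.2795  0.1172] phi 175.02 F [-3.5 -1.8  4.9] w 0.0087 j6 3
tool shift [0.0593 0.0008 0.1824] spin rad -0.0005
```

View pics/s29c.png

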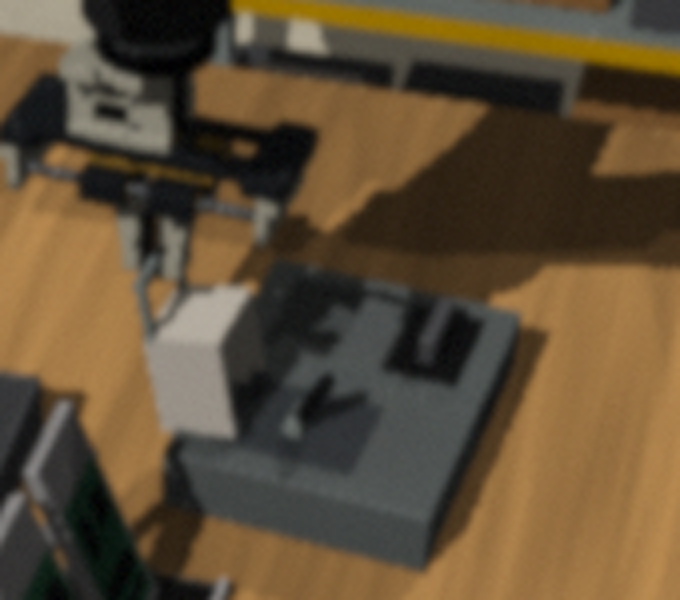

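View pics/wrist29.png

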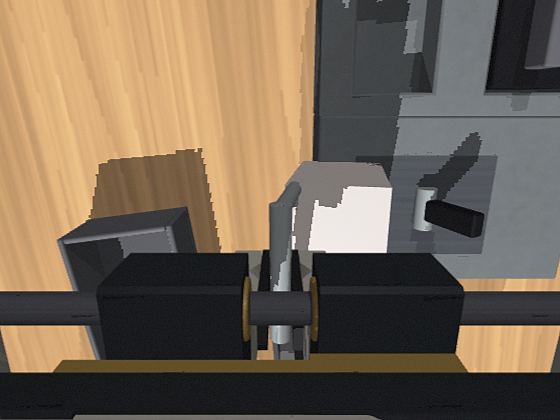

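>>> play_rows(series=[0,0,0,0,0,0,0,0,0,0,0,0,0,0,0,0,0,0,0,0], jaw=28)

```text
time_s: 47.3
tcp_pos: [0.6381, -0.279, 0.1167]
eef_rot: [-89.5, 90.0, 85.5]
contact_force: [0.4, -0.3, -0.7]
gripper_width: 0.024
```

>>> play_rows(series=[-0.01,0,0,0,-0.02,0,0,0,-0.03,0,0,0,-0.03,0,0,0,-0.02,0,0,0])

```text
time_s: 47.72
tcp_pos: [0.6388, -0.2798, 0.2312]
eef_rot: [162.0, 89.8, -23.0]
contact_force: [0.6, -0.4, 0.6]
gripper_width: 0.0244
```

```bash
python3 - <<'E'
from h import *
to(.47,-.26,.22,85)
w=shot('wrist',30);s=shot('side',30)
crop(s,250,420,60,210,4,"s30c")
E
```

```text
t 47.72 tcp [ 0.6388 -0.2798  0.2312] phi 175.03 F [ 0.6 -0.4  0.6] w 0.0244 j6 3
tool shift [ 0.0106 -0.0052  0.1699] spin rad 1.5714
```

View pics/wrist30.png

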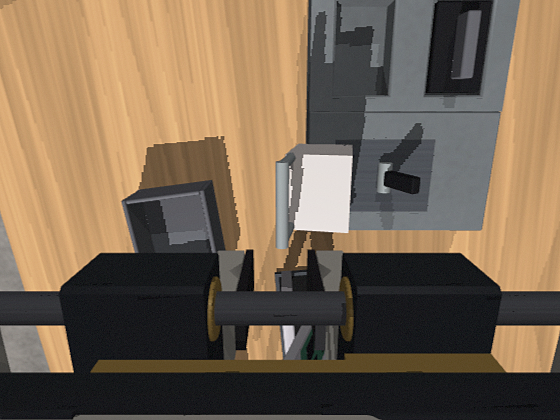

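View pics/s30c.png

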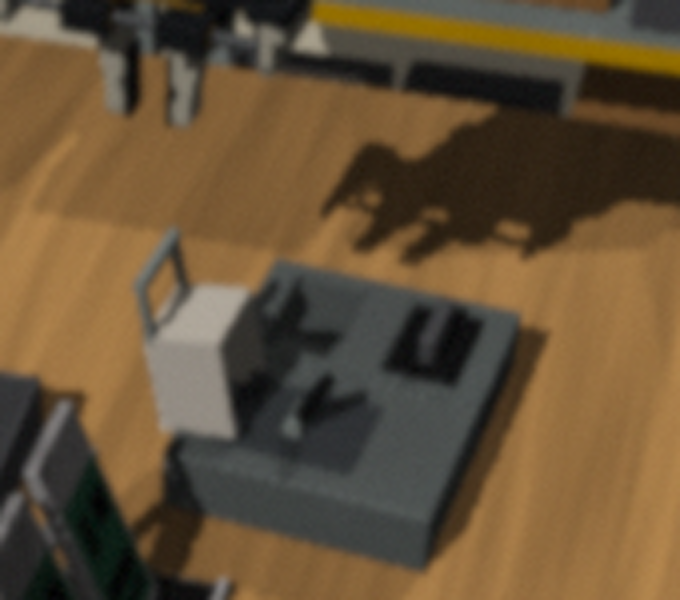

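```bash
python3 - <<'E'
from h import *
a=load('wrist29');b=load('wrist30'); e=[.5137,-.269,.0946]
print("expected px",proj(a,e),proj(b,e))
crop(a,400,500,160,260,5,"w29t");crop(b,370,440,145,215,7,"w30t")
E
```

```text
expected px [[478.44891561 225.77096778]] [[416.04139303 185.40296908]]
```

View pics/w29t.png

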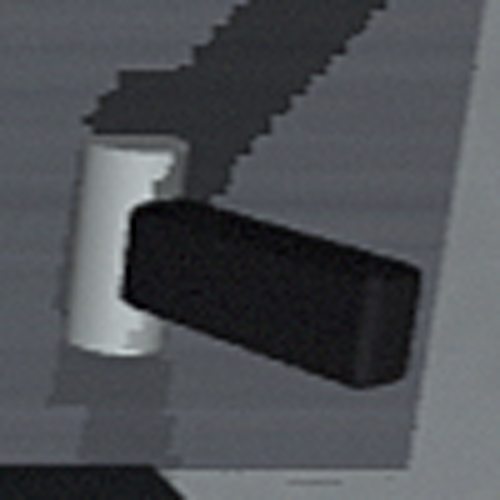

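View pics/w30t.png

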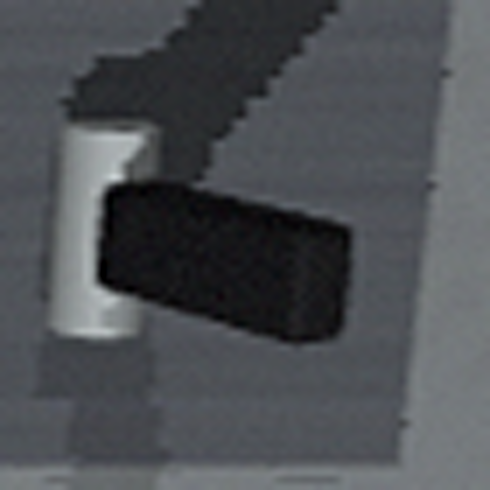

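>>> play_rows(series=[0,0,0.02,0.12,0,0,0,0.12,0,0,0,0.12,0,0,0,0.12,0,0,0,0.12], jaw=0)

```text
time_s: 48.23
tcp_pos: [0.6178, -0.2775, 0.2273]
eef_rot: [-101.8, 90.0, 38.5]
contact_force: [-0.6, -0.7, 0.9]
gripper_width: 0.0011
```

>>> play_rows(series=[0,0,0,0.12,0,0,0,0.12,0,0,0,0.12,0,0,0,0.12,0,0,0,0.12])

```text
time_s: 48.65
tcp_pos: [0.6179, -0.2775, 0.2271]
eef_rot: [-15.3, 90.0, 90.6]
contact_force: [0.8, -0.1, 0.1]
gripper_width: 0.0003
```

>>> play_rows(series=[0,0,0,0.12,0,0,0,0.12,0,0,0,0.12,0,0,0,0.011,0,0,0,0])

```text
time_s: 49.07
tcp_pos: [0.6179, -0.2775, 0.2271]
eef_rot: [9.5, 90.0, 94.7]
contact_force: [0.3, -0.5, -0.5]
gripper_width: 0.0005
```

```bash
python3 - <<'E'
from h import *
to(.4929,-.2673,.15,85)
E
```

```text
t 49.07 tcp [ 0.6179 -0.2775  0.2271] phi 85.16 F [ 0.3 -0.5 -0.5] w 0.0005 j6 -87
tool shift [ 0.0771  0.1254 -0.0004] spin rad 0.0029
```

>>> play_rows(series=[0,0.025,0,0.003,0,0.035,0,0,0,0.035,0,0,0,0.02,0,0,0,0.01,0,0])

```text
time_s: 49.48
tcp_pos: [0.4911, -0.2662, 0.2278]
eef_rot: [-80.0, 89.9, 5.1]
contact_force: [0.0, 0.7, 0.3]
gripper_width: 0.0002
```

>>> play_rows(series=[0.02,0,0,0,0.03,0,0,0,0.03,0,0,0,0.03,0,0,0,0.02,0,0,0])

```text
time_s: 49.9
tcp_pos: [0.4928, -0.266, 0.0944]
eef_rot: [71.5, 89.9, 156.5]
contact_force: [0.4, -0.0, -0.1]
gripper_width: 0.0002
```

>>> play_rows(series=[0,0,0,0,0,0,0,0,0,0,0,0,0,0,0,0,0,0,0,0])

```text
time_s: 50.32
tcp_pos: [0.4947, -0.2667, 0.0986]
eef_rot: [-98.1, 89.8, -13.2]
contact_force: [0.2, 0.0, 0.4]
gripper_width: 0.0003
```

```bash
python3 - <<'E'
from h import *
to(.4929,-.2673,.047,85)
w=shot('wrist',31);s=shot('side',31)
crop(s,250,420,60,210,4,"s31c")
E
```

```text
t 50.32 tcp [ 0.4947 -0.2667  0.0986] phi 84.87 F [0.2 0.  0.4] w 0.0003 j6 -87
tool shift [ 0.0516  0.0019 -0.0008] spin rad -0.0022
```

View pics/wrist31.png

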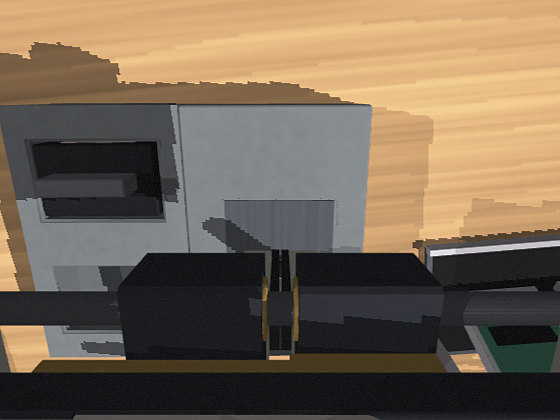

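View pics/s31c.png

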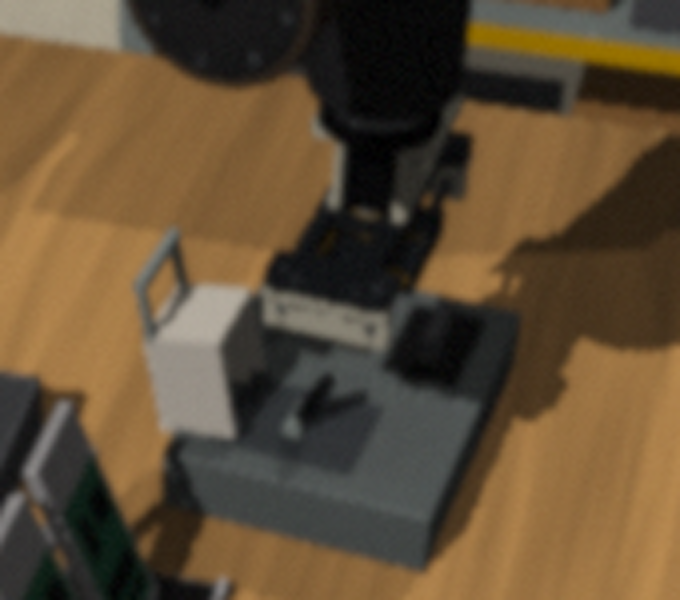

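>>> play_rows(series=[0.015,0.002,0,0,0.015,0,0,0,0.012,0,0,0,0.008,0,0,0,0,0,0,0])

```text
time_s: 50.83
tcp_pos: [0.4906, -0.266, 0.0457]
eef_rot: [79.2, 89.9, 164.0]
contact_force: [0.0, 0.2, -0.0]
gripper_width: 0.0002
```

>>> play_rows(series=[0,0,0,0,0,0,0,0,0,-0.003,0,0,0,-0.004,0,0,0,-0.004,0,0])

```text
time_s: 51.25
tcp_pos: [0.503, -0.2674, 0.0476]
eef_rot: [-104.2, 90.0, -19.3]
contact_force: [-1.1, 1.2, 0.7]
gripper_width: 0.0003
```

```bash
python3 - <<'E'
from h import *
to(.4929,-.2673,.047,85)
w=shot('wrist',32);s=shot('side',32)
crop(s,250,420,60,210,4,"s32c")
E
```

```text
t 51.25 tcp [ 0.503  -0.2674  0.0476] phi 84.84 F [-1.1  1.2  0.7] w 0.0003 j6 -87
tool shift [ 0.0006  0.0101 -0.0008] spin rad -0.0028
```

View pics/s32c.png

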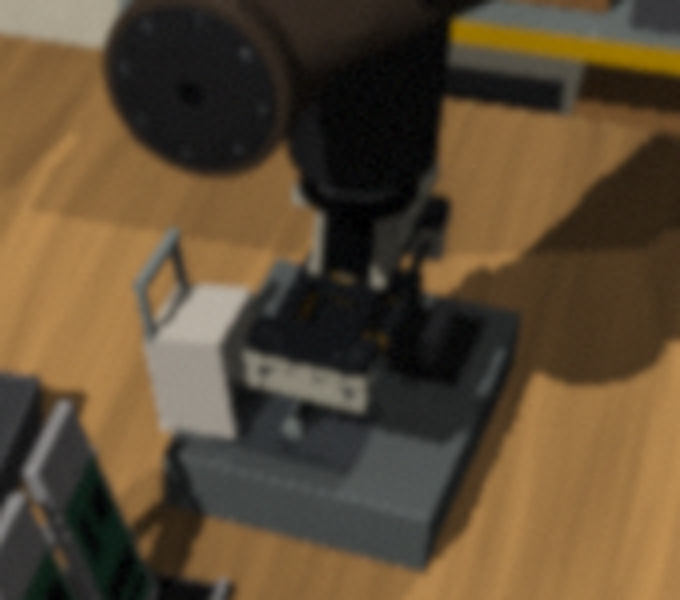

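>>> play_rows(series=[0,-0.004,0,0,0,-0.004,0,0,0,-0.004,0,0,0,0,0,0,0,0,0,0])

```text
time_s: 51.77
tcp_pos: [0.5148, -0.2683, 0.0468]
eef_rot: [-93.6, 90.0, -8.8]
contact_force: [0.3, -0.2, -0.6]
gripper_width: 0.0005
```

>>> play_rows(series=[0,-0.004,0,0,0,-0.003,0,0,0,-0.002,0,0,0,0,0,0,0,0,0,0])

```text
time_s: 52.18
tcp_pos: [0.5236, -0.2692, 0.0469]
eef_rot: [-99.2, 90.0, -14.4]
contact_force: [-0.0, -0.3, 0.2]
gripper_width: 0.0005
```

```bash
python3 - <<'E'
from h import *
to(.53,-.2707,.047,85)
s=shot('side',33)
crop(s,250,420,60,210,4,"s33c")
E
```

```text
t 52.18 tcp [ 0.5236 -0.2692  0.0469] phi 84.83 F [-0.  -0.3  0.2] w 0.0005 j6 -87
tool shift [-0.0001 -0.0066 -0.001 ] spin rad -0.0029
```

View pics/s33c.png

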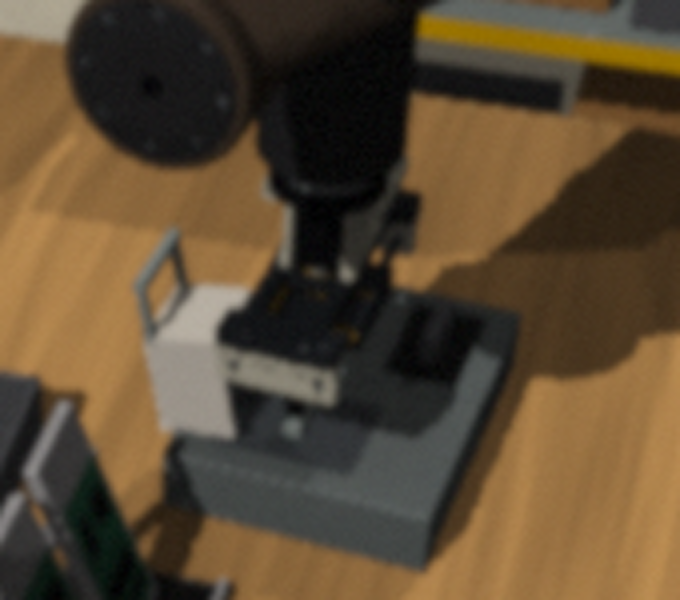

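>>> play_rows(series=[0,-0.003,0,0,0,-0.002,0,0,0,-0.002,0,0,0,0,0,0,0,0,0,0])

```text
time_s: 52.65
tcp_pos: [0.5306, -0.2698, 0.0469]
eef_rot: [-107.3, 90.0, -22.5]
contact_force: [0.2, 0.9, -0.3]
gripper_width: 0.0003
```

>>> play_rows(series=[0,-0.001,0,0,0,-0.001,0,0,0,0,0,0,0,0,0,0,0,0,0,0])

```text
time_s: 53.07
tcp_pos: [0.5322, -0.2699, 0.047]
eef_rot: [81.5, 90.0, 166.3]
contact_force: [-1.7, 0.1, 0.1]
gripper_width: 0.0004
```

>>> play_rows(series=[0,-0.001,0,0,0,-0.001,0,0,0,0,0,0,0,0,0,0,0,0,0,0])

```text
time_s: 53.48
tcp_pos: [0.5326, -0.27, 0.0467]
eef_rot: [84.3, 89.8, 169.1]
contact_force: [-5.2, 0.5, 3.5]
gripper_width: 0.0003
```

```bash
python3 - <<'E'
from h import *
to(.53,-.2707,.047,85)
s=shot('side',34)
crop(s,280,380,110,190,7,"s34c")
E
```

```text
t 53.48 tcp [ 0.5326 -0.27    0.0467] phi 84.81 F [-5.2  0.5  3.5] w 0.0003 j6 -87
tool shift [-0.0003  0.0025 -0.001 ] spin rad -0.0033
```

View pics/s34c.png

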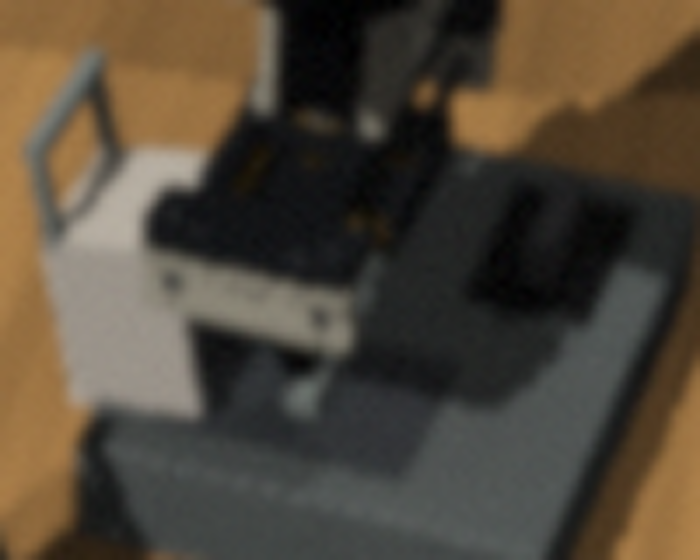

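>>> play_rows(series=[0,0.005,0,0,0,0.015,0,0,0,0.02,0,0,-0.02,0,0,0,-0.03,0,0,0])

```text
time_s: 53.95
tcp_pos: [0.492, -0.2659, 0.0952]
eef_rot: [77.7, 89.7, 162.5]
contact_force: [1.2, -0.5, 0.2]
gripper_width: 0.0002
```

>>> play_rows(series=[-0.04,0,0,0,-0.04,0,0,0,-0.04,0,0,0,-0.01,0,0,0,0,0,0,0])

```text
time_s: 54.37
tcp_pos: [0.4972, -0.2674, 0.232]
eef_rot: [-100.1, 89.4, -15.2]
contact_force: [-0.4, 0.2, 0.2]
gripper_width: 0.0005
```

```bash
python3 - <<'E'
from h import *
to(.636,-.279,.2271,175)
s=shot('side',35);crop(s,250,420,60,210,4,"s35c")
E
```

```text
t 54.37 tcp [ 0.4972 -0.2674  0.232 ] phi 84.86 F [-0.4  0.2  0.2] w 0.0005 j6 -87
tool shift [ 0.0063 -0.1392  0.0009] spin rad -1.5733
```

View pics/s35c.png

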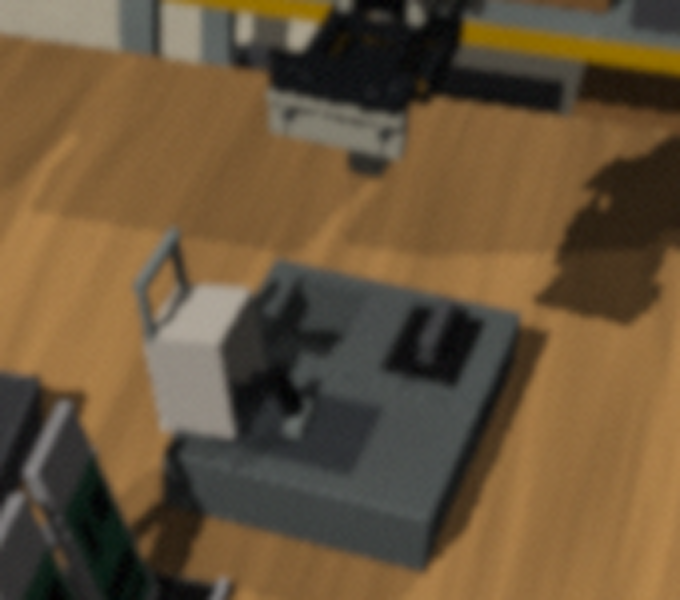

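>>> play_rows(series=[0,-0.02,0,0,0,-0.035,0,0,0,-0.04,0,0,0,-0.03,0,0,0,-0.015,0,-0.12], jaw=28)

```text
time_s: 54.83
tcp_pos: [0.6365, -0.279, 0.224]
eef_rot: [75.2, 89.9, 166.9]
contact_force: [-0.6, -0.3, -0.3]
gripper_width: 0.0234
```

>>> play_rows(series=[0,0,0,-0.12,0,0,0,-0.12,0,0,0,-0.12,0,0,0,-0.12,0,0,0,-0.12])

```text
time_s: 55.25
tcp_pos: [0.6337, -0.2789, 0.225]
eef_rot: [35.3, 89.9, 161.7]
contact_force: [-0.3, 0.2, 0.3]
gripper_width: 0.0246
```

>>> play_rows(series=[0,0,0,-0.12,0,0,0,-0.12,0,0,0,-0.12,0,0,0,-0.12,0,0,0,-0.12])

```text
time_s: 55.67
tcp_pos: [0.6337, -0.2789, 0.2252]
eef_rot: [-0.3, 89.9, 160.5]
contact_force: [1.6, -0.3, -0.8]
gripper_width: 0.0249
```

>>> play_rows(series=[0,0,0,-0.12,0,0,0,-0.12,0,0,0,-0.013,0,0,0,0,0,0,0,0])

```text
time_s: 56.08
tcp_pos: [0.6338, -0.2791, 0.2261]
eef_rot: [-9.9, 89.9, 164.8]
contact_force: [-0.3, -0.3, -0.7]
gripper_width: 0.0246
```

```bash
python3 - <<'E'
from h import *
to(.6378,-.2795,.1172,175.03)
w=shot('wrist',36)
e=np.array([.5327,-.2707,.055]); 
for a in (-.45,.45): print(a,proj(w,e+[.044*np.sin(a)*.996,-.044*np.sin(a)*.086,.044*np.cos(a)]))
E
```

```text
t 56.08 tcp [ 0.6338 -0.2791  0.2261] phi 174.74 F [-0.3 -0.3 -0.7] w 0.0246 j6 2
tool shift [ 1.089e-01  1.000e-04 -4.200e-03] spin rad -0.0050
-0.45 [[411.78878052 185.23972551]]
0.45 [[369.6170737  185.47437597]]
```

View pics/wrist36.png

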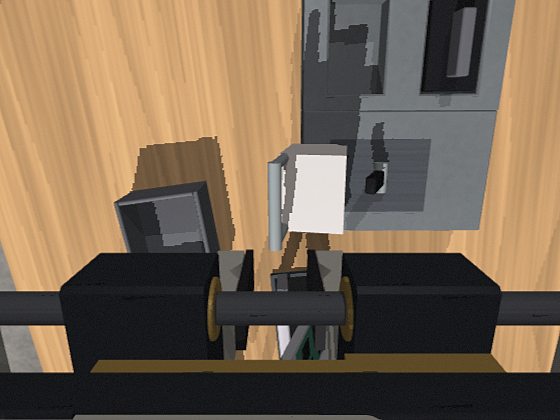

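```bash
python3 - <<'E'
from h import *
w=load('wrist36'); crop(w,350,400,155,205,9,"w36t")
e=np.array([.5327,-.2707,.055]); xh=np.array([.9963,-.0864,0]); yh=np.array([.0864,.9963,0]); zh=np.array([0,0,1])
for a in (.2,.3,.4,.45):
    ax=xh*np.sin(a)+zh*np.cos(a); nx=xh*np.cos(a)-zh*np.sin(a)
    P=[e+.044*ax+sx*.005*nx+sy*.008*yh for sx,sy in((-1,-1),(1,-1),(1,1),(-1,1))]
    print(a,((proj(w,P)-[350,155]+.4)*9).round(0).tolist())
E
```

```text
0.2 [[351.0, 208.0], [247.0, 205.0], [235.0, 361.0], [338.0, 365.0]]
0.3 [[305.0, 207.0], [201.0, 202.0], [191.0, 357.0], [293.0, 364.0]]
0.4 [[259.0, 205.0], [157.0, 198.0], [147.0, 352.0], [247.0, 361.0]]
0.45 [[236.0, 204.0], [135.0, 196.0], [126.0, 350.0], [225.0, 360.0]]
```

View pics/w36t.png

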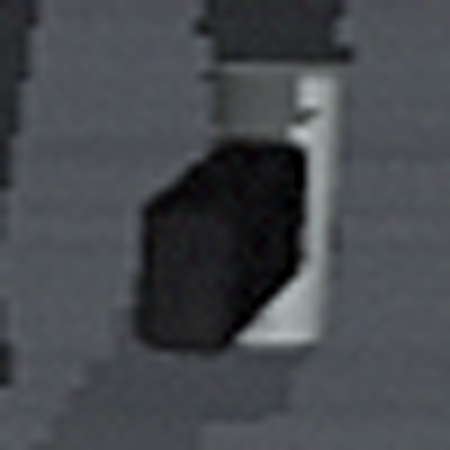

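>>> play_rows(series=[0.02,0,-0.004,-0.005,0.03,0,0,0,0.02,0,0,0,0.01,0,0,0,0,0,0,0])

```text
time_s: 56.55
tcp_pos: [0.6364, -0.2791, 0.144]
eef_rot: [-9.6, 89.7, 165.6]
contact_force: [-0.2, -0.1, 0.3]
gripper_width: 0.0245
```

```bash
python3 - <<'E'
from h import *
to(.6378,-.2795,.1172,175.03)
w=shot('wrist',37);crop(w,200,360,150,420,2.2,"w37c")
E
```

```text
t 56.55 tcp [ 0.6364 -0.2791  0.144 ] phi 175.15 F [-0.2 -0.1  0.3] w 0.0245 j6 3
tool shift [ 0.0268  0.0003 -0.0016] spin rad 0.0020
```

View pics/w37c.png

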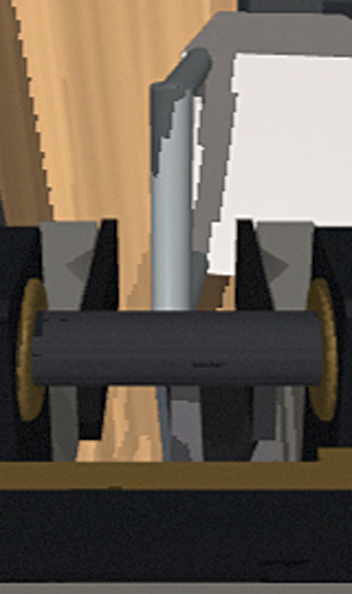

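>>> play_rows(series=[0.01,0,-0.001,0.002,0.01,0,0,0,0.007,0,0,0,0,0,0,0,0,0,0,0])

```text
time_s: 57.02
tcp_pos: [0.6386, -0.2796, 0.1196]
eef_rot: [1.3, 90.0, 176.5]
contact_force: [-0.3, 0.1, -0.8]
gripper_width: 0.0244
```

>>> play_rows(series=[0,0,0,0,0,0,0,0,0,0,0,0,0,0,0,0,0,0,0,0], jaw=0)

```text
time_s: 57.43
tcp_pos: [0.6379, -0.2796, 0.1204]
eef_rot: [1.2, 89.9, 176.3]
contact_force: [-5.1, 2.2, 4.7]
gripper_width: 0.0094
```

```bash
python3 - <<'E'
from h import *
to(.6378,-.2795,.1172,175.03)
E
```

```text
t 57.43 tcp [ 0.6379 -0.2796  0.1204] phi 175.12 F [-5.1  2.2  4.7] w 0.0094 j6 3
tool shift [ 0.0032 -0.0001  0.0001] spin rad 0.0016
```

>>> play_rows(series=[-0.0054,0,0.0094,0,-0.0045,0,0.0098,0,-0.0037,0,0.0102,0,-0.0028,0,0.0105,0,-0.0018,0,0.0107,0])

```text
time_s: 57.85
tcp_pos: [0.5886, -0.2753, 0.1398]
eef_rot: [174.3, 89.8, -10.6]
contact_force: [2.7, 0.2, 0.7]
gripper_width: 0.0091
```

>>> play_rows(series=[-0.0009,0,0.0108,0,0,0,0.0108,0,0.001,0,0.0108,0,0.0019,0,0.0107,0,0.0029,0,0.0105,0])

```text
time_s: 58.27
tcp_pos: [0.5337, -0.2705, 0.1331]
eef_rot: [-38.5, 90.0, 136.7]
contact_force: [2.6, 1.3, 2.5]
gripper_width: 0.0093
```

>>> play_rows(series=[0.0038,0,0.0102,0,0.0046,0,0.0098,0,0.0055,0,0.0094,0,0.0063,0,0.0088,0,0.007,0,0.0083,0])

```text
time_s: 58.68
tcp_pos: [0.4869, -0.2664, 0.1052]
eef_rot: [-24.5, 89.9, 150.6]
contact_force: [1.5, 1.2, 1.2]
gripper_width: 0.0088
```

```bash
python3 - <<'E'
from h import *
to(.456,-.2636,.06,175.03)
s=shot('side',38);crop(s,250,420,60,210,4,"s38c")
E
```

```text
t 58.68 tcp [ 0.4869 -0.2664  0.1052] phi 175.11 F [1.5 1.2 1.2] w 0.0088 j6 4
tool shift [ 0.0452 -0.0001  0.031 ] spin rad 0.0014
```

View pics/s38c.png

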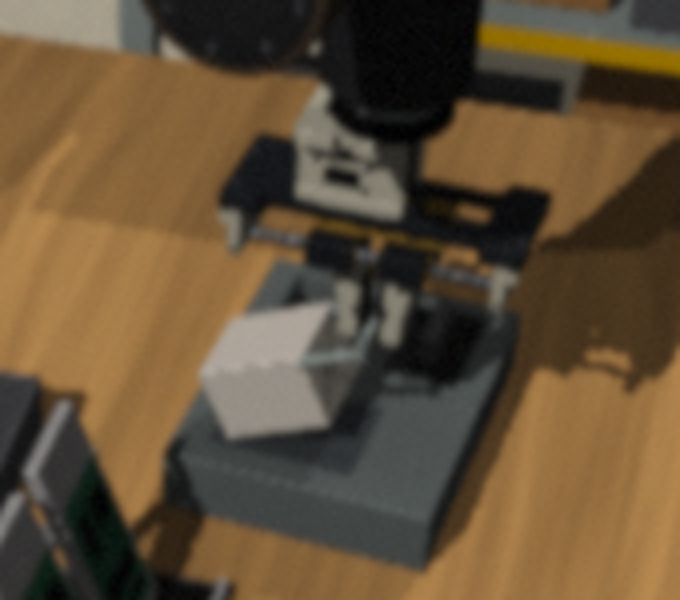

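>>> play_rows(series=[0.0077,0,0.0076,0,0.0083,0,0.0069,0,0.0089,0,0.0062,0,0.0094,0,0.0054,0,0.006,0,0.003,0])

```text
time_s: 59.15
tcp_pos: [0.4585, -0.264, 0.0643]
eef_rot: [-18.9, 89.9, 156.2]
contact_force: [0.6, 4.5, 2.8]
gripper_width: 0.0093
```

>>> play_rows(series=[0.003,0,0.001,0,0.001,0,0,0,0.001,0,0,0,0,0,0,0,0,0,0,0])

```text
time_s: 59.57
tcp_pos: [0.4566, -0.2638, 0.06]
eef_rot: [-8.5, 89.7, 166.6]
contact_force: [-4.6, 4.8, 2.5]
gripper_width: 0.009
```

```bash
python3 - <<'E'
from h import *
to(.456,-.2636,.06,175.03)
s=shot('side',39);crop(s,250,420,60,210,4,"s39c")
E
```

```text
t 59.57 tcp [ 0.4566 -0.2638  0.06  ] phi 175.10 F [-4.6  4.8  2.5] w 0.0090 j6 4
tool shift [ 0.     -0.0002  0.0006] spin rad 0.0012
```

View pics/s39c.png

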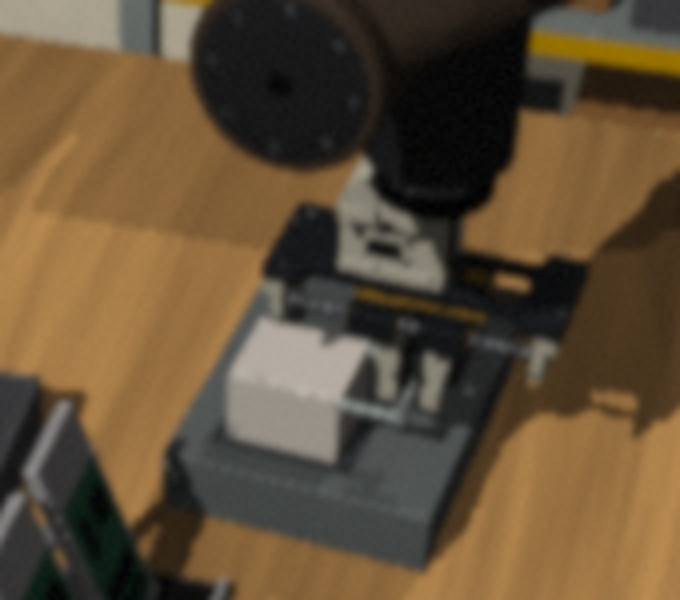

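>>> play_rows(series=[0.001,0,0,0,0.001,0,0,0,0.001,0,0,0,0,0,0,0,0,0,0,0])

```text
time_s: 60.03
tcp_pos: [0.4565, -0.264, 0.059]
eef_rot: [1.2, 89.8, 176.3]
contact_force: [-9.8, 8.3, 21.5]
gripper_width: 0.009
```

>>> play_rows(series=[0,0,0,0,0,0,0,0,0,0,0,0,0,0,0,0,0,0,0,0], jaw=28)

```text
time_s: 60.45
tcp_pos: [0.4588, -0.2644, 0.0575]
eef_rot: [25.4, 90.0, -159.5]
contact_force: [0.3, 0.4, -0.0]
gripper_width: 0.0244
```

>>> play_rows(series=[-0.01,0,0,0,-0.02,0,0,0,-0.04,0,0,0,-0.04,0,0,0,-0.04,0,0,0])

```text
time_s: 60.87
tcp_pos: [0.4582, -0.2643, 0.2102]
eef_rot: [31.8, 90.0, -153.1]
contact_force: [1.1, -0.4, -1.4]
gripper_width: 0.0244
```

>>> play_rows(series=[-0.04,-0.03,0,0,-0.04,-0.03,0,0,-0.04,-0.03,0,0,0,-0.03,0,0,0,0,0,0])

```text
time_s: 61.28
tcp_pos: [0.4689, -0.1566, 0.3113]
eef_rot: [-168.6, 89.6, 6.6]
contact_force: [0.8, -0.3, -0.7]
gripper_width: 0.025
```

```bash
python3 - <<'E'
from h import *
to(.5,-.0,.35,175.03)
s=shot('side',40);crop(s,190,420,80,300,2.6,"s40c"); w=shot('wrist',40); shot('top',40)
E
```

```text
t 61.28 tcp [ 0.4689 -0.1566  0.3113] phi 175.25 F [ 0.8 -0.3 -0.7] w 0.0250 j6 -9
tool shift [-0.0384 -0.1587 -0.0183] spin rad 0.0039
```

View pics/s40c.png

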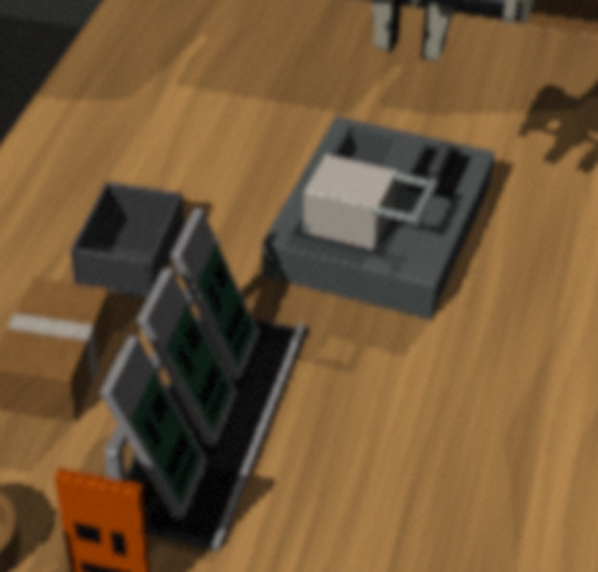

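View pics/wrist40.png

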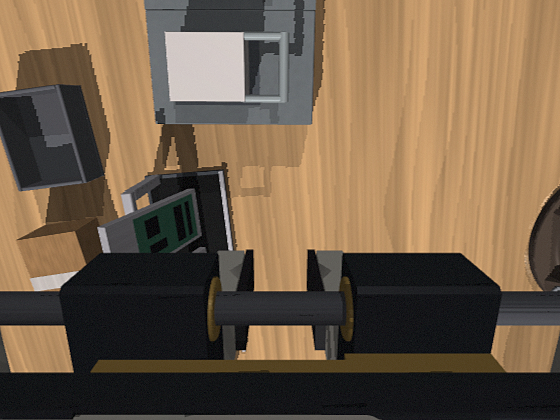

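```bash
python3 - <<'E'
from h import *
w=load('wrist40'); crop(w,150,320,20,130,4.5,"w40g")
f=lambda p:((p-[150,20]+.4)*4.5).round(0).tolist()
print(f(proj(w,[[.5701,-.3061,.1065],[.4928,-.2994,.1065],[.576,-.2409,.1065],[.4984,-.2346,.1065],[.454,-.296,.1075],[.4578,-.2312,.1075]])))
a=load('wrist24'); b=load('wrist36'); crop(b,410,500,0,100,5,"w36r")
P=[.46,-.388,.072]; print("rib top expected",proj(a,P),proj(b,P))
E
```

```text
[[68.0, 55.0], [421.0, 57.0], [90.0, 365.0], [428.0, 365.0], [599.0, 57.0], [605.0, 366.0]]
rib top expected [[278.52577063 192.93714499]] [[466.0010641   41.19436929]]
```

View pics/w40g.png

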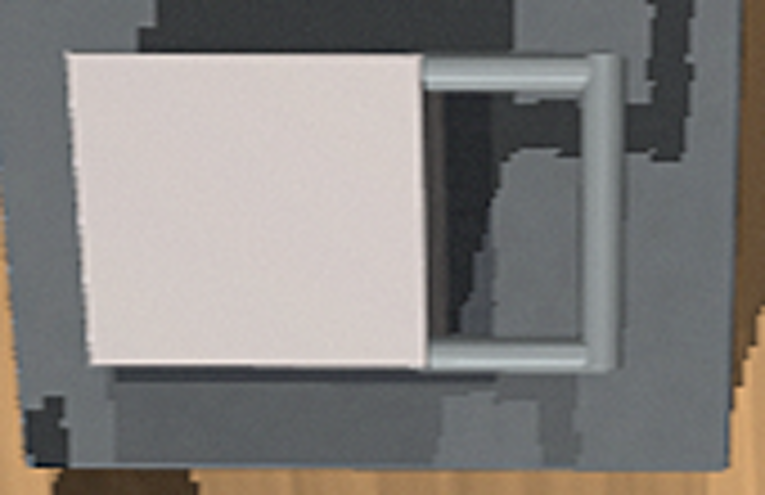

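View pics/w36r.png

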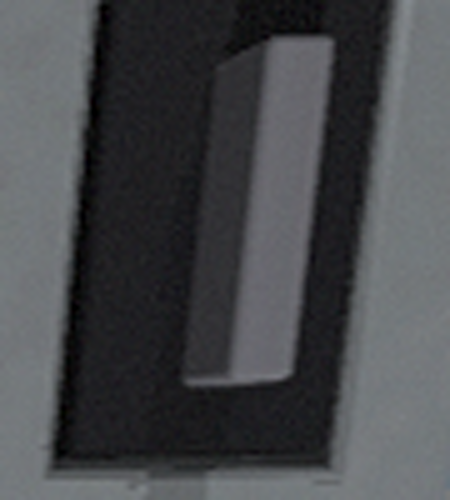

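```bash
python3 - <<'E'
from h import *
t=load('top40'); crop(t,215,345,170,245,6,"t40")
E
```

```text
(no output)
```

View pics/t40.png

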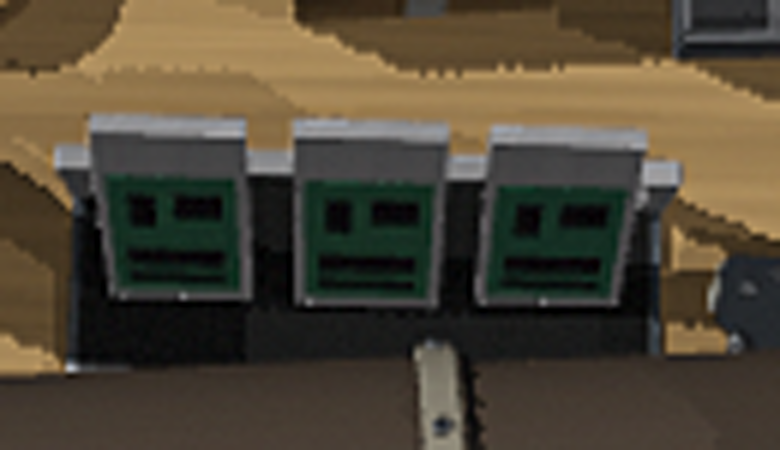

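>>> play_rows(series=[0,0,0,0,0,0,0,0,0,0,0,0,0,0,0,0,0,0,0,0])

```text
time_s: 61.85
tcp_pos: [0.4675, -0.1601, 0.3075]
eef_rot: [10.6, 90.0, -174.3]
contact_force: [-0.6, 0.2, -0.2]
gripper_width: 0.0245
```

```bash
python3 -c "
from h import *
from plant import close_job
to(.5,0,.35)
print(close_job())"
```

```text
t 61.85 tcp [ 0.4675 -0.1601  0.3075] phi 175.08 F [-0.6  0.2 -0.2] w 0.0245 j6 -9
tool shift [-0.0425 -0.1623 -0.0186] 
the job is handed in; nothing more can be done
None
```

The job is done and handed in at about 62 s. All three boards lean side by side against the rail, and the one pack in the scene is in the near bay. After that I lifted the guard fully, pushed the toggle to the far side and lowered the guard shut.

- **Last checks:**
  - The boards are about 90 mm apart, on the rail with their feet in the tray.
  - The pack's rib lies within 1 px of where a flush pack should show, and it bottomed with 13 N.
  - The toggle reads about 0.43–0.45 rad to the far side, at its stop.
  - The guard's corners match the shut pose to within 1 px.
  - I never touched the carton, tape ring, small tray or the blue and orange look-alikes. At the end the arm was clear of everything.
- **What failed or disagreed:**
  - My first grip on the pack closed on nothing. The fingertips really end about 33 mm above the reported TCP. I gripped again deeper, and that held.
  - The same offset means the boards were held only near their top edge, but all three came over safely.
  - The pack had been knocked about 5 cm aside during the run, so I measured it again before gripping.
  - The triangulated rib height was 45–50 mm at first, then 52 mm from closer wrist views, which matches the text.

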